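Kit printed rollers into the divided tray and close it

TASK

Take each coloured scoop that holds a roller and tip the roller into the tray cell with the pad of the same colour, without letting it into any other cell, and stand the emptied scoop upright on the desk again. When all the rollers are in, lower the white cover over the tray's two locating pins until it lies flush on the rim. All scoops end upright on the desk; leave the other things where they are.

Things in the scene. Friction and masses are not known exactly. Their poses are not given: they have to be found in the camera images.
- tray: grey divided tray, fixed, 176 (x) x 212 (y) x 58 mm (rim height); origin: centre of its underside. 2 x 2 cells, each 82 (x) x 84 (y) mm inside, centres at x = +-43, y = +-44 mm; floor 4 mm thick, dividers 4 mm thick, as high as the rim. Two 10 mm steel locating pins with tapered tips stand 14 mm above the rim at x = 0, y = +-96 mm
- cover: loose white cover plate, 176 (x) x 212 (y) x 6 mm, 0.25 kg; origin: centre of its underside. Two 14 x 14 mm locating holes at x = 0, y = +-96 mm (2 mm clear of the pins all round); fits either way round. Black bar grip on top, 12 mm thick (x), 70 mm long (y), top 40 mm above the underside. Flush on the tray when its origin is 58 mm above the tray's
- pad_red: red pad, 78 (x) x 80 (y) x 1.5 mm, fixed on the floor of the tray cell where the red roller belongs; origin: centre of its underside = centre of the cell, 4 mm above the tray's underside, axes parallel to the tray's. Which cell has which pad varies
- scoop_red: loose red hooded scoop, 74 (x) x 80 (y) mm, 0.16 kg; origin: centre of underside. Open only at the front (-x). Floor rises to the front at 12 degrees, keeping its roller at the back; pouring edge at x = -37, z = 19 mm; tipped nose down 30 to 45 degrees it rolls out. Hood top 59 mm; on it a black bar grip at x = 0, 12 mm thick (x), 60 long (y), z = 59 to 96 mm. May be empty
- roller_red: red printed roller, 32 mm in diameter, 60 mm long, 0.05 kg; origin: its centre, y along its axis. Starts lying across (along y) at the back of the red scoop, centre at scoop x = 18, z = 23 mm. May be absent; its scoop is then empty
- pad_blue: blue pad, 78 (x) x 80 (y) x 1.5 mm, fixed on the floor of the tray cell where the blue roller belongs; origin: centre of its underside = centre of the cell, 4 mm above the tray's underside, axes parallel to the tray's. Which cell has which pad varies
- scoop_blue: loose blue hooded scoop, 74 (x) x 80 (y) mm, 0.16 kg; origin: centre of underside. Open only at the front (-x). Floor rises to the front at 12 degrees, keeping its roller at the back; pouring edge at x = -37, z = 19 mm; tipped nose down 30 to 45 degrees it rolls out. Hood top 59 mm; on it a black bar grip at x = 0, 12 mm thick (x), 60 long (y), z = 59 to 96 mm. May be empty
- roller_blue: blue printed roller, 32 mm in diameter, 60 mm long, 0.05 kg; origin: its centre, y along its axis. Starts lying across (along y) at the back of the blue scoop, centre at scoop x = 18, z = 23 mm. May be absent; its scoop is then empty
- pad_green: green pad, 78 (x) x 80 (y) x 1.5 mm, fixed on the floor of the tray cell where the green roller belongs; origin: centre of its underside = centre of the cell, 4 mm above the tray's underside, axes parallel to the tray's. Which cell has which pad varies
- scoop_green: loose green hooded scoop, 74 (x) x 80 (y) mm, 0.16 kg; origin: centre of underside. Open only at the front (-x). Floor rises to the front at 12 degrees, keeping its roller at the back; pouring edge at x = -37, z = 19 mm; tipped nose down 30 to 45 degrees it rolls out. Hood top 59 mm; on it a black bar grip at x = 0, 12 mm thick (x), 60 long (y), z = 59 to 96 mm. May be empty
- roller_green: green printed roller, 32 mm in diameter, 60 mm long, 0.05 kg; origin: its centre, y along its axis. Starts lying across (along y) at the back of the green scoop, centre at scoop x = 18, z = 23 mm. May be absent; its scoop is then empty
- pad_yellow: yellow pad, 78 (x) x 80 (y) x 1.5 mm, fixed on the floor of the tray cell where the yellow roller belongs; origin: centre of its underside = centre of the cell, 4 mm above the tray's underside, axes parallel to the tray's. Which cell has which pad varies
- scoop_yellow: loose yellow hooded scoop, 74 (x) x 80 (y) mm, 0.16 kg; origin: centre of underside. Open only at the front (-x). Floor rises to the front at 12 degrees, keeping its roller at the back; pouring edge at x = -37, z = 19 mm; tipped nose down 30 to 45 degrees it rolls out. Hood top 59 mm; on it a black bar grip at x = 0, 12 mm thick (x), 60 long (y), z = 59 to 96 mm. May be empty
- roller_yellow: yellow printed roller, 32 mm in diameter, 60 mm long, 0.05 kg; origin: its centre, y along its axis. Starts lying across (along y) at the back of the yellow scoop, centre at scoop x = 18, z = 23 mm. May be absent; its scoop is then empty
- multimeter: yellow handheld multimeter, 150 x 74 x 48 mm, loose bystander; origin: centre of its underside
- phone: phone lying flat, 72 x 150 x 8 mm, loose bystander; origin: centre of its underside
- cup: terracotta-pink cup, 81 mm across, 112 mm high, loose bystander; origin: centre of its underside
- tape_roll: roll of cream tape lying flat, 100 mm across, 25 mm high, loose bystander; origin: centre of its underside

How it is judged:
On the way, in this order (a step that is already met when the one before it is completed fails the run):
1. every roller lies in the cell with the pad of its colour (z of roller_red in the frame of pad_red below 0.053 m and x of roller_red in the frame of pad_red between -0.041 and 0.041 m and y of roller_red in the frame of pad_red between -0.042 and 0.042 m and z of roller_blue in the frame of pad_blue below 0.053 m and x of roller_blue in the frame of pad_blue between -0.041 and 0.041 m and y of roller_blue in the frame of pad_blue between -0.042 and 0.042 m and z of roller_green in the frame of pad_green below 0.053 m and x of roller_green in the frame of pad_green between -0.041 and 0.041 m and y of roller_green in the frame of pad_green between -0.042 and 0.042 m and z of roller_yellow in the frame of pad_yellow below 0.053 m and x of roller_yellow in the frame of pad_yellow between -0.041 and 0.041 m and y of roller_yellow in the frame of pad_yellow between -0.042 and 0.042 m), for 0.2 s.
2. the cover lies flush on the tray, over both pins (horizontal distance between cover and tray below 0.006 m and angle between the x axis of cover and the x axis of tray, either way round below 0.035 rad and z of cover in the frame of tray between 0.055 and 0.0605 m and angle between cover's own z axis and vertical below 0.02 rad), for 0.2 s.
At the end, for the whole second after the job is handed in: Each roller's centre is below the rim in the cell of its colour (within 41 mm in tray x, 42 mm in y of the pad's centre); the cover is within 6 mm and 2 degrees of the tray, underside 55 to 60.5 mm above the tray's, level to 0.02 rad; scoops stand upright on the desk (0.08 rad); all at rest (all of step 1 and all of step 2 and height (world z) of each of scoop_red, scoop_blue, scoop_green, scoop_yellow below 0.008 m and angle between each of scoop_red, scoop_blue, scoop_green, scoop_yellow's own z axis and vertical below 0.08 rad and linear speed of each of scoop_red, scoop_blue, scoop_green, scoop_yellow, cover below 0.02 m/s); the robot touches nothing.
It fails at once if the multimeter, phone, cup or tape roll is moved by more than 3 cm (distance of any of multimeter, phone, cup, tape_roll from where it was at the start of the episode above 0.03 m).
It fails at once if the red roller drops into a cell of another colour (z of roller_red in the frame of tray between 0 and 0.055 m and x of roller_red in the frame of tray between -0.086 and 0.086 m and y of roller_red in the frame of tray between -0.087 and 0.087 m and (x of roller_red in the frame of pad_red above 0.041 m or x of roller_red in the frame of pad_red below -0.041 m or y of roller_red in the frame of pad_red above 0.042 m or y of roller_red in the frame of pad_red below -0.042 m)).
It fails at once if the blue roller drops into a cell of another colour (z of roller_blue in the frame of tray between 0 and 0.055 m and x of roller_blue in the frame of tray between -0.086 and 0.086 m and y of roller_blue in the frame of tray between -0.087 and 0.087 m and (x of roller_blue in the frame of pad_blue above 0.041 m or x of roller_blue in the frame of pad_blue below -0.041 m or y of roller_blue in the frame of pad_blue above 0.042 m or y of roller_blue in the frame of pad_blue below -0.042 m)).
It fails at once if the green roller drops into a cell of another colour (z of roller_green in the frame of tray between 0 and 0.055 m and x of roller_green in the frame of tray between -0.086 and 0.086 m and y of roller_green in the frame of tray between -0.087 and 0.087 m and (x of roller_green in the frame of pad_green above 0.041 m or x of roller_green in the frame of pad_green below -0.041 m or y of roller_green in the frame of pad_green above 0.042 m or y of roller_green in the frame of pad_green below -0.042 m)).
It fails at once if the yellow roller drops into a cell of another colour (z of roller_yellow in the frame of tray between 0 and 0.055 m and x of roller_yellow in the frame of tray between -0.086 and 0.086 m and y of roller_yellow in the frame of tray between -0.087 and 0.087 m and (x of roller_yellow in the frame of pad_yellow above 0.041 m or x of roller_yellow in the frame of pad_yellow below -0.041 m or y of roller_yellow in the frame of pad_yellow above 0.042 m or y of roller_yellow in the frame of pad_yellow below -0.042 m)).
Of roller_red, roller_blue, roller_green, roller_yellow only 2 to 4 are there at a start; the rules pass over those that are not, and their reading is None.
At some moment in a run one of cover, scoop_red, scoop_blue, scoop_green, scoop_yellow may be knocked a few centimetres aside while the robot is not near it.
It also fails if it takes over 210 s, if anything falls off the work surface, if the arm or the gripper's body presses on something with over 40 N, if the wrist force passes 120 N, or if a joint passes its speed limit or range.

ROBOT

A 7-joint arm with a two-finger parallel gripper is mounted at the origin on a cart in front of the work surface, level with it; the furniture and walls round the work are solid. World frame = base frame: x ahead of the robot, y to its left, z up, the work surface at z = 0. Lengths are in m, angles in rad, forces in N, time in s.
With the tool pointing down it reaches from about 0.35 to 0.9 m from the base axis. Payload 7.2 kg.
Tool frame: the origin (TCP) lies midway between the tips of the shut fingers; the grasp point (between the pads) lies 19 mm behind it; z points along the fingers, y is the line along which they close (so a half turn about z gives the same grasp; the last joint's range is limited). The gripper opens to 85 mm and grips with 20 to 120 N. Pads are 22 mm wide; open, the fingers measure 114 mm over their backs; the gripper's body (76 mm by 85 mm) begins 54 mm behind the grasp point. The pads swing forward as they close: fully open they stand 13 mm farther back than shut.
Start: joints at [-1.265, 0.411, -0.013, 1.596, 0.006, 1.134, -0.082], TCP at [0.228, 0.582, 0.231] pointing down, gripper open.
Joint ranges: [-2.95, 2.95], [-0.29, 1.99], [-1.47, 1.44], [0.14, 2.54], [-1.03, 4.17], [0.13, 1.85], [-2.86, 2.86]. Speed limits (rad/s): [2.39, 2.39, 3.01, 3.01, 3.14, 3.14, 3.14].

INTERFACE

Orientations are given as a rotation vector (axis times angle).
In Python, from workcell import env, imaging, workorder, find_in, spot_point gives the robot as it stands.
- The arm moves only by the tool servo_tool, never from a script. Its argument "steps" is a list of rows, each an object of numbers: "tx", "ty", "tz": the shift along the tool's x, y, z in cm; "ax", "ay", "az": the turn, a rotation vector about the tool's x, y, z in rad; "jaw": the opening in per cent of the stroke, from 0 (shut) to 100 (fully open). In form: [{"tx": .., "ty": .., "tz": .., "ax": .., "ay": .., "az": .., "jaw": ..}, ...]. A call has 1 to 12 rows; each row shifts and turns the commanded pose from where the row before left it, along the tool's axes as they then stand; what a row does not reach is not made up. A row lasts 1/10 s, in which the tool goes at most 50 mm and 8.59 degrees, less where a joint would pass 70% of its speed; a pose out of reach is approached as far as the arm can. A call is refused whole if a number of a shift passes 5 or a number of a turn 0.15, either way. A call with a gripper value outside its range is refused whole. The fingers move at their own pace and stop on an object; "grip_force" is the grip in N (left out, the last holds). Time passes only in rows, so rows that do not move let the fingers close. It gives the time, the measured TCP pose, the force, the opening and the grip force at its end, in the units of the state.
- env.observe(): the state, without advancing time (a new reading comes with each control period).
- imaging.get_image(name): name is "side" or "top"; returns the picture (480x640x3 uint8, red, green, blue); there is no depth.
- imaging.camera_info(name): a dict with "mtx" (3x3 intrinsics, pixels), "world_from_camera" (4x4, takes a point from camera to world coordinates). Camera axes: x right, y down, z forward; pixel columns grow to the right and rows downward; lengths in m; the calibration is good to about 2 mm. A picture is of the moment at which its call begins. camera_info takes no time and is no camera call.
- workorder.finish_job(): hands the job in; it is judged then, once.
Trained networks look in the newest picture that a camera, given by its name, has taken for a name from the list of things; names that differ only in an ending like _2 or _b are one class to them, and where a whole thing is asked for, a point or a joint stands for the part that bears it (a point fixed in the world has none). Each returns a list of dicts, best first, with "p" (0 to 1); they miss things now and then, are a little off and sometimes report something else, mostly with a low value. They report only what shows in the picture. A call takes as long as a camera call.
- find_in(query, camera): "centre" ([column, row] in pixels, amid what is visible of it).
- spot_point(query, camera): "centre" ([column, row] in pixels: a listed point, or the origin of a listed thing).
The state is a dict: "time_s": time; "qpos": joint angles; "qd": joint speeds; "joint_torque": joint torques, N m; "eef_pos": TCP position; "orientation": TCP orientation; "contact_force": force on the tool from outside, world axes, zero at the start; "moment": the same for the moment, N m; "finger_gap": opening from 0.0 (shut) to 1.0 (fully open); "grip_force": force on a finger pad.
Only numpy, scipy, OpenCV 4.12 (cv2) and the standard library are available. Lean on these libraries where they do the work, as an engineer would, in place of code of your own. Each camera call takes 0.05 s, during which the arm holds its last target. There are 200 camera calls.

## Working session

There is one attempt and no reset: what is moved stays moved. The work goes in short steps, Python scripts to look and compute and a tool call to move; the robot and the scene stay as the last step left them, time stands still between calls to the robot, and variables do not carry over. Pictures are saved under pics/ and viewed, at most 14 in all, crops included, and the job is handed in when it is done.

Besides the shell and the picture viewer there is one more tool, called after "Request:" in YAML: its name, and indented under it one key for each argument. servo_tool: Moves the arm, as the interface text tells. Its arguments: {"type":"object","properties":{"steps":{"type":"array","items":{"type":"object","properties":{"tx":{"type":"number"},"ty":{"type":"number"},"tz":{"type":"number"},"ax":{"type":"number"},"ay":{"type":"number"},"az":{"type":"number"},"jaw":{"type":"number"}}}},"grip_force":{"type":"number"}},"required":["steps"]}

```bash
mkdir -p pics; ls
cat > h.py <<'E'
import numpy as np, cv2
from workcell import env, imaging, workorder, find_in, spot_point
from scipy.spatial.transform import Rotation as R
def ray(cam,px):
    c=imaging.camera_info(cam); M=np.array(c["mtx"]); T=np.array(c["world_from_camera"])
    d=T[:3,:3]@np.linalg.inv(M)@np.array([px[0],px[1],1.]); return T[:3,3],d
def at(cam,px,z):
    o,d=ray(cam,px); return o+d*(z-o[2])/d[2]
def proj(cam,p):
    c=imaging.camera_info(cam); M=np.array(c["mtx"]); T=np.linalg.inv(np.array(c["world_from_camera"]))
    q=M@(T[:3,:3]@np.array(p)+T[:3,3]); return q[:2]/q[2]
def snap(cam,name=None):
    im=imaging.get_image(cam)
    if name: cv2.imwrite(f"pics/{name}.png",im[:,:,::-1])
    return im
E
python3 - <<'E'
from h import *
s=env.observe();print({k:np.round(v,3) for k,v in s.items()})
for c in("top","side"):
    snap(c,c+"0"); T=np.array(imaging.camera_info(c)["world_from_camera"]); print(c,np.round(T,3).tolist(),np.round(imaging.camera_info(c)["mtx"],1).tolist())
for n in "tray cover scoop_red scoop_blue scoop_green scoop_yellow roller_red roller_blue roller_green roller_yellow pad_red pad_blue pad_green pad_yellow".split():
    r=spot_point(n,"top"); print(n,[(round(x["p"],2),np.round(x["centre"]).tolist(),np.round(at("top",x["centre"],0),3).tolist()) for x in r[:2]])
E
```

```text
pics
{'time_s': np.float64(0.0), 'qpos': array([-1.265,  0.412, -0.013,  1.597,  0.006,  1.134, -0.082]), 'qd': array([ 0.001,  0.002,  0.   , -0.003,  0.   , -0.   , -0.   ]), 'joint_torque': array([ 0.0000e+00, -6.0061e+01,  6.8300e-01, -2.9941e+01,  1.4000e-02,
        1.1000e-02,  0.0000e+00]), 'eef_pos': array([0.228, 0.581, 0.23 ]), 'orientation': array([-5.840e-01, -3.087e+00,  3.000e-03]), 'contact_force': array([ 0.347, -0.099, -0.089]), 'moment': array([-0.005, -0.003,  0.036]), 'grip_force': np.float64(0.0), 'finger_gap': np.float64(1.002)}
top [[-0.014, -0.99, 0.143, 0.281], [-1.0, 0.014, 0.003, 0.026], [-0.005, -0.142, -0.99, 1.674], [0.0, 0.0, 0.0, 1.0]] [[464.3, 0.0, 317.8], [0.0, 464.3, 241.4], [0.0, 0.0, 1.0]]
side [[-0.825, -0.223, 0.519, -0.371], [-0.565, 0.347, -0.749, 1.31], [-0.013, -0.911, -0.412, 0.764], [0.0, 0.0, 0.0, 1.0]] [[513.0, 0.0, 329.4], [0.0, 513.0, 232.7], [0.0, 0.0, 1.0]]
tray [(0.61, [332.0, 240.0], [0.527, -0.021, 0.0])]
cover [(0.62, [422.0, 254.0], [0.47, -0.345, 0.0])]
scoop_red [(0.61, [224.0, 220.0], [0.609, 0.376, 0.0])]
scoop_blue [(0.87, [270.0, 221.0], [0.6, 0.206, 0.0])]
scoop_green [(0.64, [220.0, 272.0], [0.414, 0.385, 0.0])]
scoop_yellow [(0.7, [332.0, 238.0], [0.535, -0.02, 0.0]), (0.46, [219.0, 273.0], [0.414, 0.391, 0.0])]
roller_red []
roller_blue []
roller_green []
roller_yellow [(0.6, [224.0, 220.0], [0.608, 0.374, 0.0]), (0.36, [340.0, 225.0], [0.583, -0.05, 0.0])]
pad_red [(0.9, [322.0, 228.0], [0.572, 0.016, 0.0])]
pad_blue [(0.71, [321.0, 252.0], [0.485, 0.02, 0.0])]
pad_green [(0.93, [342.0, 228.0], [0.571, -0.059, 0.0])]
pad_yellow [(0.67, [343.0, 252.0], [0.483, -0.058, 0.0])]
```

View pics/top0.png

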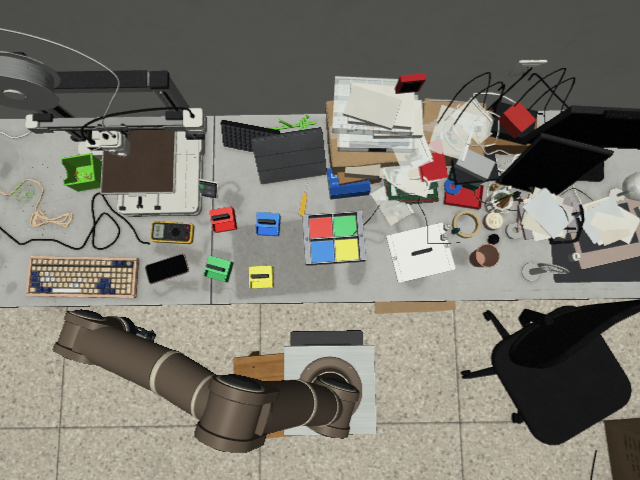

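View pics/side0.png

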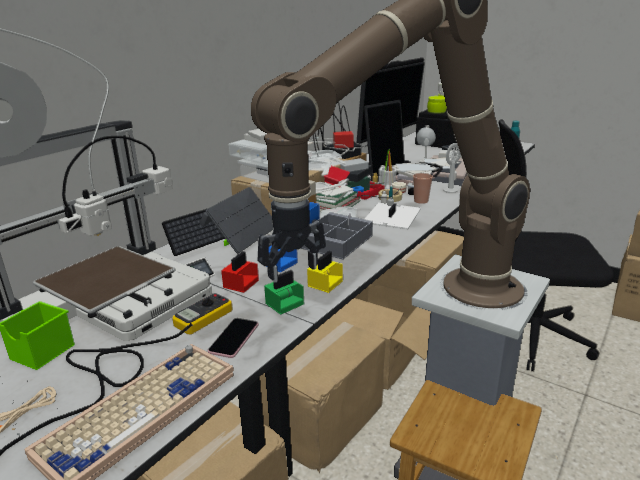

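Top view: tray at about (334,238), cells red/green on top and blue/yellow below, scoops at (222,219), (268,224), (218,268) and (261,277), cover at (421,253). I'll enlarge the scoops to get their headings and contents.

Run:
```python
from h import *
t=cv2.imread("pics/top0.png");s=cv2.imread("pics/side0.png")
a=cv2.resize(t[200:295,200:285],None,fx=6,fy=6,interpolation=cv2.INTER_CUBIC)
b=cv2.resize(s[235:320,215:350],None,fx=5.9,fy=5.9,interpolation=cv2.INTER_CUBIC)
cv2.imwrite("pics/c_top.png",a); cv2.imwrite("pics/c_side.png",b)
```

```text
(no output)
```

View pics/c_top.png

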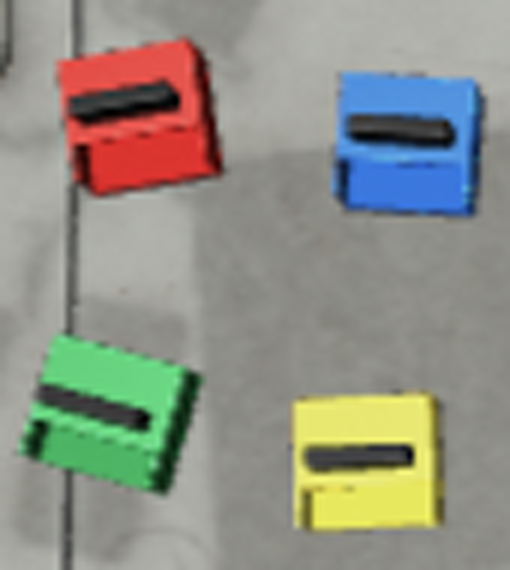

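View pics/c_side.png

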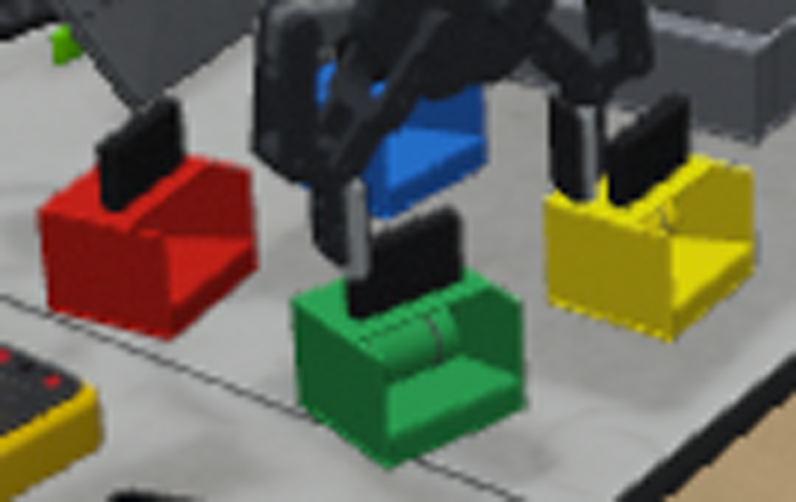

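Green and yellow hold rollers (grooved cylinders at crop (420,340) and (660,215)). Red and blue are unclear, so I'll pour those too. All mouths face roughly -x. Next I'll fit precise poses from the colour silhouettes.

```bash
cat > fit.py <<'E'
from h import *
from scipy.optimize import minimize
S=8
HUE=dict(red=0,blue=107,green=70,yellow=28)
def pose(p): x,y,a=p; return lambda P:(R.from_euler('z',a).apply(P)+[x,y,0])
def box(x0,x1,y0,y1,z0,z1): return np.array([[x,y,z] for x in(x0,x1) for y in(y0,y1) for z in(z0,z1)])/1000.
def draw(m,cam,P,val,o):
    q=np.array([proj(cam,p) for p in P]); q=((q-o+.5)*S-.5)
    h=cv2.convexHull(q.astype(np.float32)); cv2.fillPoly(m,[np.round(h*16).astype(np.int32)],val,shift=4)
def colmask(im,c,lo,hi):
    u=cv2.resize(im[lo[1]:hi[1],lo[0]:hi[0]],None,fx=S,fy=S,interpolation=cv2.INTER_CUBIC)
    h=cv2.cvtColor(u,cv2.COLOR_RGB2HSV).astype(int)
    d=np.abs(h[...,0]-HUE[c]); d=np.minimum(d,180-d)
    return ((d<13)&(h[...,1]>105)).astype(np.uint8)
def hullmask(m):
    cs,_=cv2.findContours(cv2.morphologyEx(m,cv2.MORPH_OPEN,np.ones((9,9))),cv2.RETR_EXTERNAL,cv2.CHAIN_APPROX_NONE)
    cs=[c for c in cs if cv2.contourArea(c)>12*S*S]
    o=np.zeros_like(m); cv2.fillPoly(o,[cv2.convexHull(np.vstack(cs))],1); return o
def iou(a,b): return 1-(a&b).sum()/max(1,(a|b).sum())
def nm(f,x0):
    best=None
    for da in(-.2,0,.2):
        s=np.array([x0]+[np.array(x0)+d for d in([.012,0,0],[0,.012,0],[0,0,.15])]); s[:,2]+=da
        r=minimize(f,s[0],method="Nelder-Mead",options=dict(initial_simplex=s,xatol=2e-4,fatol=1e-4,maxiter=150))
        if best is None or r.fun<best.fun:best=r
    return best
def scoop(im,c,x0):
    g=proj("top",[x0[0],x0[1],.03]); lo=np.maximum(0,(g-28).astype(int)); hi=lo+56
    m=hullmask(colmask(im,c,lo,hi))
    def f(p):
        k=np.zeros_like(m); draw(k,"top",pose(p)(box(-37,37,-40,40,0,59)),1,lo); return iou(k,m)
    return nm(f,x0)
def tray(im,x0,cells):
    g=proj("top",[x0[0],x0[1],.03]); lo=(g-45).astype(int); hi=lo+90
    ms={c:colmask(im,c,lo,hi) for c in cells}
    def f(p):
        T=pose(p); e=0; k=np.zeros(ms["red"].shape,np.uint8)
        for i,(c,(sx,sy)) in enumerate(cells.items()):
            draw(k,"top",T(box(sx*43-39,sx*43+39,sy*44-40,sy*44+40,4,5.5)),i+1,lo)
        for b in[(-88,-84,-106,106),(84,88,-106,106),(-88,88,-106,-86),(-88,88,86,106),(-2,2,-106,106),(-88,88,-2,2)]:
            draw(k,"top",T(box(*b,4,58)),0,lo)
        for i,c in enumerate(cells): e+=iou((k==i+1).astype(np.uint8),ms[c])/4
        return e
    return nm(f,x0)
def cover(im,x0,z=0):
    g=proj("top",[x0[0],x0[1],z]); lo=(g-48).astype(int); hi=lo+96
    u=cv2.resize(im[lo[1]:hi[1],lo[0]:hi[0]],None,fx=S,fy=S,interpolation=cv2.INTER_CUBIC)
    m=(u.min(2)>205).astype(np.uint8)
    def f(p):
        k=np.zeros_like(m); T=pose(p); dz=[0,0,z]
        draw(k,"top",T(box(-88,88,-106,106,0,6))+dz,1,lo); draw(k,"top",T(box(-6,6,-35,35,6,40))+dz,0,lo)
        w=np.zeros_like(m); c=np.array([proj("top",[p[0],p[1],z])])
        near=np.zeros_like(m); draw(near,"top",T(box(-98,98,-116,116,0,6))+dz,1,lo)
        return iou(k,m&near)
    return nm(f,x0)
CELLS=dict(red=(1,1),green=(1,-1),blue=(-1,1),yellow=(-1,-1))
E
python3 - <<'E'
from fit import *
im=cv2.imread("pics/top0.png")[:,:,::-1].copy()
for c,x0 in dict(red=(.61,.38,.15),blue=(.6,.206,0),green=(.41,.39,-.25),yellow=(.39,.23,0)).items():
    r=scoop(im,c,x0); print(c,np.round(r.x,4),round(r.fun,3), "az(deg)",round(np.degrees(np.arctan2(r.x[1],r.x[0])),1))
r=tray(im,(.527,-.021,0),CELLS);print("tray",np.round(r.x,4),round(r.fun,3))
r=cover(im,(.47,-.345,0.1));print("cover",np.round(r.x,4),round(r.fun,3))
u=cv2.resize(im[200:300,300:460],None,fx=5,fy=5,interpolation=cv2.INTER_CUBIC)
cv2.imwrite("pics/c_tc.png",u[:,:,::-1])
E
```

```text
red [0.6041 0.372  0.1501] 0.024 az(deg) 31.6Traceback (most recent call last):
  File "<stdin>", line 4, in <module>
  File "fit.py", line 32, in scoop
    return nm(f,x0)
  File "fit.py", line 24, in nm
    r=minimize(f,s[0],method="Nelder-Mead",options=dict(initial_simplex=s,xatol=2e-4,fatol=1e-4,maxiter=150))
    res = _minimize_neldermead(fun, x0, args, callback, bounds=bounds,
                               **options)
    fxcc = func(xcc)
    fx = function(np.copy(x), *(wrapper_args + args))
  File "fit.py", line 31, in f
    k=np.zeros_like(m); draw(k,"top",pose(p)(box(-37,37,-40,40,0,59)),1,lo); return iou(k,m)
                        ~~~~^^^^^^^^^^^^^^^^^^^^^^^^^^^^^^^^^^^^^^^^^^^^^^^
  File "fit.py", line 8, in draw
    q=np.array([proj(cam,p) for p in P]); q=((q-o+.5)*S-.5)
                ~~~~^^^^^^^
  File "h.py", line 10, in proj
    c=imaging.camera_info(cam); M=np.array(c["mtx"]); T=np.linalg.inv(np.array(c["world_from_camera"]))
ValueError: time passes only in moves, steps and waits
```

Too many camera_info calls; I'll cache it.

```bash
python3 - <<'E'
s=open("h.py").read()
s=s.replace("def ray","from functools import lru_cache\n@lru_cache(None)\ndef info(c):\n    i=imaging.camera_info(c); return dict(mtx=np.array(i['mtx']),world_from_camera=np.array(i['world_from_camera']))\ndef ray",1)
s=s.replace("c=imaging.camera_info(cam)","c=info(cam)")
open("h.py","w").write(s)
E
cat > t0.py <<'E'
from fit import *
im=cv2.imread("pics/top0.png")[:,:,::-1].copy()
for c,x0 in dict(red=(.61,.38,.15),blue=(.6,.206,0),green=(.41,.39,-.25),yellow=(.39,.23,0)).items():
    r=scoop(im,c,x0); print(c,np.round(r.x,4),round(r.fun,3), "az",round((np.arctan2(r.x[1],r.x[0])),2))
r=tray(im,(.527,-.021,0),CELLS);print("tray",np.round(r.x,4),round(r.fun,3))
r=cover(im,(.47,-.345,0.1));print("cover",np.round(r.x,4),round(r.fun,3))
u=cv2.resize(im[200:300,300:460],None,fx=5,fy=5,interpolation=cv2.INTER_CUBIC)
cv2.imwrite("pics/c_tc.png",u[:,:,::-1])
E
python3 t0.py
```

```text
red [0.6041 0.372  0.1501] 0.024 az 0.55
blue [ 0.5847  0.2111 -0.0433] 0.036 az 0.35
green [ 0.4253  0.3861 -0.2807] 0.053 az 0.74
yellow [0.3951 0.2341 0.0288] 0.026 az 0.53
tray [ 0.5295 -0.0252  0.0546] 0.142
cover [ 0.4787 -0.3391  0.2153] 0.1
```

View pics/c_tc.png

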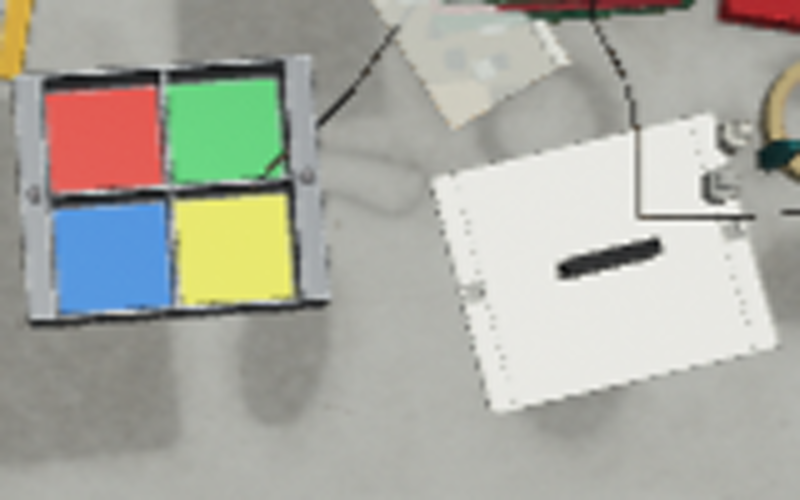

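Tray and cover show clearly; the pins are at crop (33,193) and (307,176), the cover bar is centred at about (610,258), and thin dark lines cross the cover's right corner. Next comes the motion planner and a check of the pin positions.

```bash
cat > plan.py <<'E'
from h import *
import json
TRAY=np.array([.5295,-.0252,.0546])
def tool(psi,th=0):
    b=np.column_stack([[-np.sin(psi),np.cos(psi),0],[np.cos(psi),np.sin(psi),0],[0,0,-1.]])
    return R.from_matrix(b)*R.from_rotvec([-th,0,0])
class Plan:
    def __init__(s):
        o=env.observe(); s.p=np.array(o["eef_pos"]); s.r=R.from_rotvec(o["orientation"]); s.rows=[]
    def to(s,p,r,v=.035,w=.13,ramp=2):
        p=np.array(p,float); d=np.linalg.norm(p-s.p); a=(s.r.inv()*r).magnitude()
        n=max(1,int(np.ceil(max(d/v,a/w)+ (ramp if d/v>2 else 0))))
        wt=np.minimum(1,np.minimum(np.arange(1,n+1),np.arange(n,0,-1))/(ramp+1.)) if (d/v>2) else np.ones(n)
        u=np.cumsum(wt)/wt.sum(); p0,r0=s.p.copy(),s.r; rv=(r0.inv()*r).as_rotvec()
        for k in u:
            tp=p0+(p-p0)*k; tr=r0*R.from_rotvec(rv*k)
            t=np.round(s.r.inv().apply(tp-s.p)*100,2); w_=np.round((s.r.inv()*tr).as_rotvec(),3)
            s.p=s.p+s.r.apply(t/100); s.r=s.r*R.from_rotvec(w_)
            s.rows.append({k:float(v) for k,v in zip(("tx","ty","tz","ax","ay","az"),[*t,*w_]) if v})
        return s
    def hold(s,n,**kw): s.rows+= [dict(kw) for _ in range(n)]; return s
    def out(s):
        for i in range(0,len(s.rows),12): print(json.dumps(s.rows[i:i+12]).replace(".0,",",").replace(".0}","}"))
def tcp(scoop_o,psi,th,h=.066):
    return np.array(scoop_o)+R.from_euler('z',psi).apply(R.from_euler('y',-th).apply([0,0,h]))
def pour(cell,th,z=.084,psi=None,off=.029,h=.066):
    from fit import CELLS
    sx,sy=CELLS[cell]; psi=TRAY[2] if psi is None else psi
    L=R.from_euler('z',TRAY[2]).apply([sx*.043+off,sy*.044,0])+[TRAY[0],TRAY[1],z]
    o=L-R.from_euler('z',psi).apply(R.from_euler('y',-th).apply([-.037,0,.019]))
    return tcp(o,psi,th,h), tool(psi,th)
E
python3 - <<'E'
from plan import *
from fit import pose
T=pose(TRAY)
for y in(.096,-.096): print("pin",np.round(proj("top",T([0,y,.070])),1))
T=pose([.4787,-.3391,.2153])
print("hole",np.round(proj("top",T([0,.096,.006])),1),"bar ends",[np.round(proj("top",T([0,y,.04])),1) for y in(.035,-.035)])
p=Plan()
a,ra=pour("yellow",0,.14); p.to([.40,.40,.25],tool(.5),v=.045).to(a,ra,v=.045)
b,rb=pour("yellow",.72); p.to(b,rb,w=.14); print(a,b); p.out()
E
```

```text
pin [306.4 238.2]
pin [361.2 234.5]
hole [394.7 257.7] bar ends [array([412.9, 252.8]), array([432.1, 248.3])]
[ 0.55486693 -0.06787925  0.187     ] [ 0.51475253 -0.07007168  0.1437321 ]
[{"tx": -1.26, "ty": -0.59, "tz": -0.1, "az": 0.039}, {"tx": -2.56, "ty": -1.09, "tz": -0.21, "az": 0.077}, {"tx": -3.95, "ty": -1.32, "tz": -0.31, "az": 0.116}, {"tx": -4.08, "ty": -0.87, "tz": -0.31, "az": 0.117}, {"tx": -4.15, "ty": -0.38, "tz": -0.32, "az": 0.116}, {"tx": -4.17, "ty": 0.11, "tz": -0.31, "az": 0.116}, {"tx": -2.75, "ty": 0.39, "tz": -0.21, "az": 0.077}, {"tx": -1.36, "ty": 0.3, "tz": -0.1, "az": 0.039}, {"tx": -1.35, "ty": -0.25, "tz": 0.17, "az": 0.012}, {"tx": -2.7, "ty": -0.45, "tz": 0.35, "az": 0.025}, {"tx": -4.06, "ty": -0.59, "tz": 0.53, "az": 0.037}, {"tx": -4.08, "ty": -0.44, "tz": 0.52, "az": 0.037}]
[{"tx": -4.1, "ty": -0.28, "tz": 0.53, "az": 0.037}, {"tx": -4.11, "ty": -0.14, "tz": 0.52, "az": 0.038}, {"tx": -4.1, "ty": 0.03, "tz": 0.53, "az": 0.037}, {"tx": -4.11, "ty": 0.17, "tz": 0.52, "az": 0.037}, {"tx": -4.09, "ty": 0.33, "tz": 0.53, "az": 0.037}, {"tx": -4.08, "ty": 0.48, "tz": 0.52, "az": 0.037}, {"tx": -4.06, "ty": 0.62, "tz": 0.53, "az": 0.037}, {"tx": -4.03, "ty": 0.78, "tz": 0.52, "az": 0.037}, {"tx": -2.67, "ty": 0.62, "tz": 0.35, "az": 0.025}, {"tx": -1.32, "ty": 0.34, "tz": 0.18, "az": 0.012}, {"ty": -0.67, "tz": 0.72, "ax": -0.12}, {"ty": -0.75, "tz": 0.64, "ax": -0.12}]
[{"ty": -0.82, "tz": 0.54, "ax": -0.12}, {"ty": -0.88, "tz": 0.44, "ax": -0.12}, {"ty": -0.93, "tz": 0.33, "ax": -0.12}, {"ty": -0.96, "tz": 0.21, "ax": -0.12}]
```

Pins, cover hole and bar ends all agree with the fits to within about 1 px. First move: an empty tilt test at the pour pose.

Request:
servo_tool:
  steps:
    - {"tx": -1.26, "ty": -0.59, "tz": -0.1, "az": 0.039}
    - {"tx": -2.56, "ty": -1.09, "tz": -0.21, "az": 0.077}
    - {"tx": -3.95, "ty": -1.32, "tz": -0.31, "az": 0.116}
    - {"tx": -4.08, "ty": -0.87, "tz": -0.31, "az": 0.117}
    - {"tx": -4.15, "ty": -0.38, "tz": -0.32, "az": 0.116}
    - {"tx": -4.17, "ty": 0.11, "tz": -0.31, "az": 0.116}
    - {"tx": -2.75, "ty": 0.39, "tz": -0.21, "az": 0.077}
    - {"tx": -1.36, "ty": 0.3, "tz": -0.1, "az": 0.039}
    - {"tx": -1.35, "ty": -0.25, "tz": 0.17, "az": 0.012}
    - {"tx": -2.7, "ty": -0.45, "tz": 0.35, "az": 0.025}
    - {"tx": -4.06, "ty": -0.59, "tz": 0.53, "az": 0.037}
    - {"tx": -4.08, "ty": -0.44, "tz": 0.52, "az": 0.037}

```text
invalid input at $.steps[0]: expected keys tx, ty, tz, ax, ay, az, jaw
```

Request:
servo_tool:
  steps:
    - {"tx": -4.1, "ty": -0.28, "tz": 0.53, "az": 0.037}
    - {"tx": -4.11, "ty": -0.14, "tz": 0.52, "az": 0.038}
    - {"tx": -4.1, "ty": 0.03, "tz": 0.53, "az": 0.037}
    - {"tx": -4.11, "ty": 0.17, "tz": 0.52, "az": 0.037}
    - {"tx": -4.09, "ty": 0.33, "tz": 0.53, "az": 0.037}
    - {"tx": -4.08, "ty": 0.48, "tz": 0.52, "az": 0.037}
    - {"tx": -4.06, "ty": 0.62, "tz": 0.53, "az": 0.037}
    - {"tx": -4.03, "ty": 0.78, "tz": 0.52, "az": 0.037}
    - {"tx": -2.67, "ty": 0.62, "tz": 0.35, "az": 0.025}
    - {"tx": -1.32, "ty": 0.34, "tz": 0.18, "az": 0.012}
    - {"ty": -0.67, "tz": 0.72, "ax": -0.12}
    - {"ty": -0.75, "tz": 0.64, "ax": -0.12}

```text
invalid input at $.steps[0]: expected keys tx, ty, tz, ax, ay, az, jaw
```

Request:
servo_tool:
  steps:
    - {"ty": -0.82, "tz": 0.54, "ax": -0.12}
    - {"ty": -0.88, "tz": 0.44, "ax": -0.12}
    - {"ty": -0.93, "tz": 0.33, "ax": -0.12}
    - {"ty": -0.96, "tz": 0.21, "ax": -0.12}
    - {}

```text
invalid input at $.steps[0]: expected keys tx, ty, tz, ax, ay, az, jaw
```

```bash
cat > nxt.py <<'E'
import sys
from plan import *
from fit import scoop, cover
# refit all from a fresh picture
PRI=dict(red=(.6041,.372,.15),blue=(.5847,.2111,-.0433),green=(.4253,.3861,-.2807),yellow=(.3951,.2341,.0288))
def look(cs,x0=None):
    im=snap("top"); f={}
    for c in cs:
        try: r=scoop(im,c,PRI[c]); f[c]=r.x; print(c,np.round(r.x,4),round(r.fun,3))
        except Exception as e: print(c,e)
    return f
E
python3 - <<'E'
from nxt import *
o=env.observe(); print(o["eef_pos"],np.round(R.from_rotvec(o["orientation"]).as_matrix(),3).tolist(),np.round(o["qpos"],2),o["time_s"],o["contact_force"])
f=look(PRI)
p=Plan()
x,y,a=f["yellow"]
p.to([.47,.1,.19],tool(0,.35),v=.045).to([x,y,.13],tool(a),v=.045).to([x,y,.066],tool(a)).hold(6,jaw=0); p.out(); print(p.p)
E
```

```text
[0.22821707 0.58184355 0.23132055] [[-0.931, 0.365, -0.0], [0.365, 0.931, 0.0], [0.0, 0.0, -1.0]] [-1.27  0.41 -0.01  1.6   0.01  1.13 -0.08] 0.8 [ 0.26916867 -0.61915802  0.42230691]
red [0.6041 0.3719 0.1614] 0.022
blue [ 0.5851  0.2111 -0.0554] 0.034
green [ 0.4256  0.3866 -0.2807] 0.052
yellow [0.3951 0.2338 0.025 ] 0.024
[{"tx": -1.03, "ty": -0.92, "tz": 0.11, "ax": -0.008, "ay": -0.005, "az": 0.03}, {"tx": -2.11, "ty": -1.79, "tz": 0.2, "ax": -0.016, "ay": -0.011, "az": 0.061}, {"tx": -3.32, "ty": -2.49, "tz": 0.31, "ax": -0.023, "ay": -0.016, "az": 0.091}, {"tx": -3.52, "ty": -2.18, "tz": 0.31, "ax": -0.024, "ay": -0.016, "az": 0.091}, {"tx": -3.71, "ty": -1.86, "tz": 0.31, "ax": -0.024, "ay": -0.016, "az": 0.091}, {"tx": -3.86, "ty": -1.53, "tz": 0.34, "ax": -0.023, "ay": -0.017, "az": 0.091}, {"tx": -3.97, "ty": -1.17, "tz": 0.37, "ax": -0.024, "ay": -0.016, "az": 0.091}, {"tx": -4.05, "ty": -0.82, "tz": 0.41, "ax": -0.023, "ay": -0.016, "az": 0.092}, {"tx": -4.11, "ty": -0.46, "tz": 0.46, "ax": -0.024, "ay": -0.016, "az": 0.091}, {"tx": -4.13, "ty": -0.09, "tz": 0.53, "ax":
[... 316 characters left out ...]
ax": -0.016, "ay": -0.011, "az": 0.061}, {"tx": -1.26, "ty": 0.51, "tz": 0.3, "ax": -0.008, "ay": -0.005, "az": 0.03}, {"tx": 1.12, "ty": -0.76, "tz": 0.26, "ax": 0.029, "az": -0.002}, {"tx": 2.23, "ty": -1.49, "tz": 0.55, "ax": 0.058, "ay": 0.001, "az": -0.004}, {"tx": 3.36, "ty": -2.18, "tz": 0.97, "ax": 0.088, "ay": 0.001, "az": -0.006}, {"tx": 3.37, "ty": -2.07, "tz": 1.16, "ax": 0.087, "ay": 0.001, "az": -0.006}, {"tx": 2.25, "ty": -1.29, "tz": 0.89, "ax": 0.059, "ay": 0.001, "az": -0.004}, {"tx": 1.13, "ty": -0.61, "tz": 0.48, "ax": 0.029, "az": -0.003}, {"tz": 3.2}, {"tz": 3.2}, {"jaw": 0}]
[{"jaw": 0}, {"jaw": 0}, {"jaw": 0}, {"jaw": 0}, {"jaw": 0}]
[0.39509966 0.23382755 0.06598947]
```

```bash
python3 - <<'E'
s=open("plan.py").read()
s=s.replace("*100,2)","*100,1)").replace("as_rotvec(),3)","as_rotvec(),2)")
s=s.replace("s.rows.append({k:float(v) for k,v in zip((\"tx\",\"ty\",\"tz\",\"ax\",\"ay\",\"az\"),[*t,*w_]) if v})","s.rows.append({**{k:float(v)+0 for k,v in zip((\"tx\",\"ty\",\"tz\",\"ax\",\"ay\",\"az\"),[*t,*w_])},'jaw':s.jaw})")
s=s.replace("s.rows=[]","s.rows=[]; s.jaw=100 if o['finger_gap']>.5 else 0")
s=s.replace("def hold(s,n,**kw): s.rows+= [dict(kw) for _ in range(n)]; return s","""def hold(s,n,jaw=None):
        if jaw is not None: s.jaw=jaw
        s.rows+=[dict(tx=0,ty=0,tz=0,ax=0,ay=0,az=0,jaw=s.jaw)]*n; return s""")
s=s.replace("print(json.dumps(s.rows[i:i+12])","print(json.dumps(s.rows[i:i+12],separators=(',',':'))")
open("plan.py","w").write(s)
E
python3 - <<'E'
from nxt import *
p=Plan()
p.to([.42,.30,.15],tool(.62,.72),v=.048,w=.14); p.out(); print()
p.rows=[]
x,y,a=.3951,.2338,.025
p.to([x,y,.13],tool(a),v=.048,w=.14).to([x,y,.066],tool(a),v=.035).hold(5,jaw=0); p.out(); print(p.p)
E
```

```text
[{"tx":-1.2,"ty":-0.8,"tz":0.3,"ax":-0.03,"ay":-0.01,"az":0.02,"jaw":100},{"tx":-2.3,"ty":-1.6,"tz":0.7,"ax":-0.06,"ay":-0.02,"az":0.05,"jaw":100},{"tx":-3.7,"ty":-2.2,"tz":0.9,"ax":-0.08,"ay":-0.02,"az":0.07,"jaw":100},{"tx":-3.8,"ty":-2.1,"tz":0.8,"ax":-0.09,"ay":-0.03,"az":0.07,"jaw":100},{"tx":-3.9,"ty":-1.8,"tz":0.8,"ax":-0.09,"ay":-0.02,"az":0.07,"jaw":100},{"tx":-4,"ty":-1.7,"tz":0.7,"ax":-0.09,"ay":-0.03,"az":0.06,"jaw":100},{"tx":-4.1,"ty":-1.4,"tz":0.6,"ax":-0.08,"ay":-0.03,"az":0.07,"jaw":100},{"tx":-4.1,"ty":-1.2,"tz":0.7,"ax":-0.09,"ay":-0.02,"az":0.07,"jaw":100},{"tx":-2.8,"ty":-0.7,"tz":0.4,"ax":-0.06,"ay":-0.02,"az":0.05,"jaw":100},{"tx":-1.4,"ty":-0.3,"tz":0.3,"ax":-0.03,"ay":-0.01,"az":0.02,"jaw":100}]

[{"tx":-0.6,"ty":-0.8,"tz":-0.3,"ax":0.1,"ay":-0.03,"az":0.08,"jaw":100},{"tx":-0.6,"ty":-0.8,"tz":-0.3,"ax":0.1,"ay":-0.03,"az":0.08,"jaw":100},{"tx":-0.7,"ty":-0.8,"tz":-0.1,"ax":0.1,"ay":-0.03,"az":0.08,"jaw":100},{"tx":-0.8,"ty":-0.7,"tz":-0.1,"ax":0.1,"ay":-0.03,"az":0.09,"jaw":100},{"tx":-0.8,"ty":-0.6,"tz":0.1,"ax":0.1,"ay":-0.03,"az":0.08,"jaw":100},{"tx":-0.9,"ty":-0.6,"tz":0.1,"ax":0.1,"ay":-0.03,"az":0.08,"jaw":100},{"tx":-0.9,"ty":-0.5,"tz":0.2,"ax":0.1,"ay":-0.03,"az":0.08,"jaw":100},{"tx":0,"ty":0,"tz":3.2,"ax":0,"ay":0,"az":0,"jaw":100},{"tx":0,"ty":0,"tz":3.2,"ax":0,"ay":0,"az":0,"jaw":100},{"tx":0,"ty":0,"tz":0,"ax":0,"ay":0,"az":0,"jaw":0},{"tx":0,"ty":0,"tz":0,"ax":0,"ay":0,"az":0,"jaw":0},{"tx":0,"ty":0,"tz":0,"ax":0,"ay":0,"az":0,"jaw":0}]
[{"tx":0,"ty":0,"tz":0,"ax":0,"ay":0,"az":0,"jaw":0},{"tx":0,"ty":0,"tz":0,"ax":0,"ay":0,"az":0,"jaw":0}]
[0.39477923 0.23405247 0.06598298]
```

Request:
servo_tool:
  steps:
    - {"tx": -1.2, "ty": -0.8, "tz": 0.3, "ax": -0.03, "ay": -0.01, "az": 0.02, "jaw": 100}
    - {"tx": -2.3, "ty": -1.6, "tz": 0.7, "ax": -0.06, "ay": -0.02, "az": 0.05, "jaw": 100}
    - {"tx": -3.7, "ty": -2.2, "tz": 0.9, "ax": -0.08, "ay": -0.02, "az": 0.07, "jaw": 100}
    - {"tx": -3.8, "ty": -2.1, "tz": 0.8, "ax": -0.09, "ay": -0.03, "az": 0.07, "jaw": 100}
    - {"tx": -3.9, "ty": -1.8, "tz": 0.8, "ax": -0.09, "ay": -0.02, "az": 0.07, "jaw": 100}
    - {"tx": -4, "ty": -1.7, "tz": 0.7, "ax": -0.09, "ay": -0.03, "az": 0.06, "jaw": 100}
    - {"tx": -4.1, "ty": -1.4, "tz": 0.6, "ax": -0.08, "ay": -0.03, "az": 0.07, "jaw": 100}
    - {"tx": -4.1, "ty": -1.2, "tz": 0.7, "ax": -0.09, "ay": -0.02, "az": 0.07, "jaw": 100}
    - {"tx": -2.8, "ty": -0.7, "tz": 0.4, "ax": -0.06, "ay": -0.02, "az": 0.05, "jaw": 100}
    - {"tx": -1.4, "ty": -0.3, "tz": 0.3, "ax": -0.03, "ay": -0.01, "az": 0.02, "jaw": 100}
    - {"tx": 0, "ty": 0, "tz": 0, "ax": 0, "ay": 0, "az": 0, "jaw": 100}
    - {"tx": 0, "ty": 0, "tz": 0, "ax": 0, "ay": 0, "az": 0, "jaw": 100}

```text
time_s: 2.05
eef_pos: [0.4007, 0.347, 0.1692]
orientation: [1.123, 2.488, 0.74]
contact_force: [-0.6, -0.6, -0.0]
finger_gap: 0.998
grip_force: 0.0
```

Run:
```python
from nxt import *
o=env.observe(); r=R.from_rotvec(o["orientation"]); print(np.round(o["eef_pos"],4),"err rot",np.round((r.inv()*tool(.62,.72)).as_rotvec(),3),np.round(o["qpos"],2),o["time_s"])
f=look(["yellow"])
x,y,a=f["yellow"]
p=Plan(); p.to([x,y,.13],tool(a),v=.048,w=.14).to([x,y,.066],tool(a),v=.035).hold(5,jaw=0); p.out(); print(p.p)
```

```text
[0.4007 0.347  0.1692] err rot [-0.107  0.004  0.106] [-1.26  0.09  0.36  2.41  1.19  0.16 -1.33] 2.05
yellow [0.395  0.2339 0.0323] 0.024
[{"tx":-0.4,"ty":-0.4,"tz":0,"ax":0.03,"ay":-0.01,"az":0.03,"jaw":100},{"tx":-0.8,"ty":-0.9,"tz":-0.1,"ax":0.06,"ay":-0.01,"az":0.07,"jaw":100},{"tx":-1.2,"ty":-1.1,"tz":0,"ax":0.08,"ay":-0.02,"az":0.09,"jaw":100},{"tx":-1.4,"ty":-1,"tz":0.2,"ax":0.09,"ay":-0.02,"az":0.1,"jaw":100},{"tx":-1.5,"ty":-0.9,"tz":0.2,"ax":0.09,"ay":-0.02,"az":0.09,"jaw":100},{"tx":-1.5,"ty":-0.7,"tz":0.4,"ax":0.09,"ay":-0.02,"az":0.1,"jaw":100},{"tx":-1.6,"ty":-0.5,"tz":0.4,"ax":0.08,"ay":-0.02,"az":0.09,"jaw":100},{"tx":-1,"ty":-0.3,"tz":0.4,"ax":0.06,"ay":-0.01,"az":0.07,"jaw":100},{"tx":-0.6,"ty":0,"tz":0.2,"ax":0.03,"ay":-0.01,"az":0.03,"jaw":100},{"tx":0,"ty":0,"tz":3.2,"ax":0,"ay":0,"az":0,"jaw":100},{"tx":0,"ty":0,"tz":3.2,"ax":0,"ay":0,"az":0,"jaw":100},{"tx":0,"ty":0,"tz":0,"ax":0,"ay":0,"az":0,"jaw":0}]
[{"tx":0,"ty":0,"tz":0,"ax":0,"ay":0,"az":0,"jaw":0},{"tx":0,"ty":0,"tz":0,"ax":0,"ay":0,"az":0,"jaw":0},{"tx":0,"ty":0,"tz":0,"ax":0,"ay":0,"az":0,"jaw":0},{"tx":0,"ty":0,"tz":0,"ax":0,"ay":0,"az":0,"jaw":0}]
[0.39534486 0.23371161 0.06560847]
```

The radial tilt runs q6 into its limit, so tilting sideways (nose along ±y) should be mid-range. Pouring outward is also safer, since an overshoot can't reach a neighbouring cell. I'll replan and test it empty.

```bash
python3 - <<'E'
s=open("plan.py").read()
i=s.index("def pour")
s=s[:i]+'''def pour(cell,th,z=.084,off=.029,h=.066):
    from fit import CELLS
    sx,sy=CELLS[cell]; psi=TRAY[2]-sy*np.pi/2   # nose (-x of scoop) points outward along sy*y
    L=R.from_euler('z',TRAY[2]).apply([sx*.043,sy*(.044-off),0])+[TRAY[0],TRAY[1],z]
    o=L-R.from_euler('z',psi).apply(R.from_euler('y',-th).apply([-.037,0,.019]))
    return tcp(o,psi,th,h), tool(psi,th)
'''
open("plan.py","w").write(s)
E
python3 - <<'E'
from nxt import *
p=Plan(); p.to([.45,.17,.2],tool(.3),v=.048,w=.14).to(*pour("yellow",0,.14),v=.048,w=.14).to(*pour("yellow",.72),w=.14); p.hold(2); p.out();print(p.p)
E
```

```text
[{"tx":-0.9,"ty":-0.3,"tz":-0.3,"ax":0.03,"ay":0,"az":0.02,"jaw":100},{"tx":-1.9,"ty":-0.5,"tz":-0.7,"ax":0.07,"ay":-0.01,"az":0.05,"jaw":100},{"tx":-2.9,"ty":-0.8,"tz":-0.9,"ax":0.1,"ay":-0.01,"az":0.07,"jaw":100},{"tx":-3,"ty":-0.6,"tz":-0.7,"ax":0.11,"ay":-0.01,"az":0.06,"jaw":100},{"tx":-2.9,"ty":-0.6,"tz":-0.7,"ax":0.1,"ay":-0.01,"az":0.07,"jaw":100},{"tx":-3.1,"ty":-0.4,"tz":-0.6,"ax":0.1,"ay":-0.01,"az":0.07,"jaw":100},{"tx":-2,"ty":-0.2,"tz":-0.4,"ax":0.07,"ay":0,"az":0.05,"jaw":100},{"tx":-1,"ty":0,"tz":-0.2,"ax":0.04,"ay":-0.01,"az":0.02,"jaw":100},{"tx":-0.6,"ty":-0.1,"tz":0,"ax":0,"ay":0,"az":-0.04,"jaw":100},{"tx":-1.2,"ty":-0.1,"tz":0.1,"ax":0,"ay":0,"az":-0.09,"jaw":100},{"tx":-1.7,"ty":-0.4,"tz":0.2,"ax":0,"ay":0,"az":-0.14,"jaw":100},{"tx":-1.7,"ty":-0.7,"tz":0.1,"ax":0,"ay":0,"az":-0.13,"jaw":100}]
[{"tx":-1.6,"ty":-0.8,"tz":0.1,"ax":0,"ay":0,"az":-0.13,"jaw":100},{"tx":-1.4,"ty":-1.1,"tz":0.2,"ax":0,"ay":0,"az":-0.13,"jaw":100},{"tx":-1.3,"ty":-1.2,"tz":0.1,"ax":0,"ay":0,"az":-0.14,"jaw":100},{"tx":-1.1,"ty":-1.4,"tz":0.1,"ax":0,"ay":0,"az":-0.13,"jaw":100},{"tx":-0.9,"ty":-1.6,"tz":0.2,"ax":0,"ay":0,"az":-0.13,"jaw":100},{"tx":-0.8,"ty":-1.6,"tz":0.1,"ax":0,"ay":0,"az":-0.13,"jaw":100},{"tx":-0.3,"ty":-1.2,"tz":0.1,"ax":0,"ay":0,"az":-0.09,"jaw":100},{"tx":-0.1,"ty":-0.5,"tz":0,"ax":0,"ay":0,"az":-0.05,"jaw":100},{"tx":0,"ty":-0.7,"tz":0.7,"ax":-0.12,"ay":0,"az":0,"jaw":100},{"tx":0,"ty":-0.7,"tz":0.7,"ax":-0.12,"ay":0,"az":0,"jaw":100},{"tx":0,"ty":-0.9,"tz":0.5,"ax":-0.12,"ay":0,"az":0,"jaw":100},{"tx":0,"ty":-0.9,"tz":0.5,"ax":-0.12,"ay":0,"az":0,"jaw":100}]
[{"tx":0,"ty":-0.9,"tz":0.3,"ax":-0.12,"ay":0,"az":0,"jaw":100},{"tx":0,"ty":-1,"tz":0.2,"ax":-0.12,"ay":-0.01,"az":0,"jaw":100},{"tx":0,"ty":0,"tz":0,"ax":0,"ay":0,"az":0,"jaw":100},{"tx":0,"ty":0,"tz":0,"ax":0,"ay":0,"az":0,"jaw":100}]
[ 0.48760494 -0.04627286  0.14386056]
```

Request:
servo_tool:
  steps:
    - {"tx": -0.9, "ty": -0.3, "tz": -0.3, "ax": 0.03, "ay": 0, "az": 0.02, "jaw": 100}
    - {"tx": -1.9, "ty": -0.5, "tz": -0.7, "ax": 0.07, "ay": -0.01, "az": 0.05, "jaw": 100}
    - {"tx": -2.9, "ty": -0.8, "tz": -0.9, "ax": 0.1, "ay": -0.01, "az": 0.07, "jaw": 100}
    - {"tx": -3, "ty": -0.6, "tz": -0.7, "ax": 0.11, "ay": -0.01, "az": 0.06, "jaw": 100}
    - {"tx": -2.9, "ty": -0.6, "tz": -0.7, "ax": 0.1, "ay": -0.01, "az": 0.07, "jaw": 100}
    - {"tx": -3.1, "ty": -0.4, "tz": -0.6, "ax": 0.1, "ay": -0.01, "az": 0.07, "jaw": 100}
    - {"tx": -2, "ty": -0.2, "tz": -0.4, "ax": 0.07, "ay": 0, "az": 0.05, "jaw": 100}
    - {"tx": -1, "ty": 0, "tz": -0.2, "ax": 0.04, "ay": -0.01, "az": 0.02, "jaw": 100}
    - {"tx": -0.6, "ty": -0.1, "tz": 0, "ax": 0, "ay": 0, "az": -0.04, "jaw": 100}
    - {"tx": -1.2, "ty": -0.1, "tz": 0.1, "ax": 0, "ay": 0, "az": -0.09, "jaw": 100}
    - {"tx": -1.7, "ty": -0.4, "tz": 0.2, "ax": 0, "ay": 0, "az": -0.14, "jaw": 100}
    - {"tx": -1.7, "ty": -0.7, "tz": 0.1, "ax": 0, "ay": 0, "az": -0.13, "jaw": 100}

```text
time_s: 3.3
eef_pos: [0.4689, 0.1487, 0.1921]
orientation: [1.181, 2.79, 0.124]
contact_force: [-0.6, 0.7, -0.0]
finger_gap: 1.0
grip_force: 0.0
```

Request:
servo_tool:
  steps:
    - {"tx": -1.6, "ty": -0.8, "tz": 0.1, "ax": 0, "ay": 0, "az": -0.13, "jaw": 100}
    - {"tx": -1.4, "ty": -1.1, "tz": 0.2, "ax": 0, "ay": 0, "az": -0.13, "jaw": 100}
    - {"tx": -1.3, "ty": -1.2, "tz": 0.1, "ax": 0, "ay": 0, "az": -0.14, "jaw": 100}
    - {"tx": -1.1, "ty": -1.4, "tz": 0.1, "ax": 0, "ay": 0, "az": -0.13, "jaw": 100}
    - {"tx": -0.9, "ty": -1.6, "tz": 0.2, "ax": 0, "ay": 0, "az": -0.13, "jaw": 100}
    - {"tx": -0.8, "ty": -1.6, "tz": 0.1, "ax": 0, "ay": 0, "az": -0.13, "jaw": 100}
    - {"tx": -0.3, "ty": -1.2, "tz": 0.1, "ax": 0, "ay": 0, "az": -0.09, "jaw": 100}
    - {"tx": -0.1, "ty": -0.5, "tz": 0, "ax": 0, "ay": 0, "az": -0.05, "jaw": 100}
    - {"tx": 0, "ty": -0.7, "tz": 0.7, "ax": -0.12, "ay": 0, "az": 0, "jaw": 100}
    - {"tx": 0, "ty": -0.7, "tz": 0.7, "ax": -0.12, "ay": 0, "az": 0, "jaw": 100}
    - {"tx": 0, "ty": -0.9, "tz": 0.5, "ax": -0.12, "ay": 0, "az": 0, "jaw": 100}
    - {"tx": 0, "ty": -0.9, "tz": 0.5, "ax": -0.12, "ay": 0, "az": 0, "jaw": 100}

```text
time_s: 4.5
eef_pos: [0.5118, 0.0022, 0.1574]
orientation: [-0.23, 2.933, 0.734]
contact_force: [0.2, 0.2, -1.6]
finger_gap: 1.003
grip_force: 0.0
```

Request:
servo_tool:
  steps:
    - {"tx": 0, "ty": -0.9, "tz": 0.3, "ax": -0.12, "ay": 0, "az": 0, "jaw": 100}
    - {"tx": 0, "ty": -1, "tz": 0.2, "ax": -0.12, "ay": -0.01, "az": 0, "jaw": 100}
    - {"tx": 0, "ty": 0, "tz": 0, "ax": 0, "ay": 0, "az": 0, "jaw": 100}
    - {"tx": 0, "ty": 0, "tz": 0, "ax": 0, "ay": 0, "az": 0, "jaw": 100}

```text
time_s: 4.9
eef_pos: [0.5136, -0.0128, 0.1411]
orientation: [-0.235, 2.841, 1.076]
contact_force: [-0.0, -0.4, 0.4]
finger_gap: 1.001
grip_force: 0.0
```

```bash
cat >> nxt.py <<'E'
def err(p,r):
    o=env.observe(); print("t",round(o["time_s"],1),"pos err mm",np.round((p-o["eef_pos"])*1000,1),"rot",np.round((R.from_rotvec(o["orientation"]).inv()*r).as_rotvec(),3),"q",np.round(o["qpos"],2))
E
python3 - <<'E'
from nxt import *
err(*pour("yellow",.72))
p=Plan(); p.to(*pour("yellow",0.3,.14),w=.14).to(*pour("blue",0.0,.14),v=.048,w=.14).to(*pour("blue",.72),w=.14); p.hold(2); p.out();print(p.p)
E
```

```text
t 4.9 pos err mm [-26.1 -32.9   2.6] rot [0.    0.07  0.137] q [ 0.28  0.52  0.12  1.93 -0.83  1.16  2.65]
[{"tx":0.5,"ty":0.9,"tz":-1.2,"ax":0.1,"ay":0.02,"az":0.03,"jaw":100},{"tx":0.6,"ty":0.7,"tz":-1.2,"ax":0.11,"ay":0.03,"az":0.03,"jaw":100},{"tx":0.6,"ty":0.5,"tz":-1.3,"ax":0.1,"ay":0.02,"az":0.03,"jaw":100},{"tx":0.6,"ty":0.4,"tz":-1.4,"ax":0.11,"ay":0.03,"az":0.03,"jaw":100},{"tx":0,"ty":-0.1,"tz":0,"ax":0,"ay":0.02,"az":-0.14,"jaw":100},{"tx":0,"ty":-0.2,"tz":0,"ax":0,"ay":0.02,"az":-0.13,"jaw":100},{"tx":0.1,"ty":-0.1,"tz":0,"ax":0,"ay":0.02,"az":-0.14,"jaw":100},{"tx":0,"ty":-0.1,"tz":0,"ax":0,"ay":0.02,"az":-0.13,"jaw":100},{"tx":0.1,"ty":-0.1,"tz":0,"ax":0,"ay":0.02,"az":-0.14,"jaw":100},{"tx":0,"ty":-0.1,"tz":0,"ax":0,"ay":0.02,"az":-0.13,"jaw":100},{"tx":0.1,"ty":-0.1,"tz":0,"ax":0,"ay":0.02,"az":-0.14,"jaw":100},{"tx":0.1,"ty":-0.1,"tz":0,"ax":0,"ay":0.02,"az":-0.13,"jaw":100}]
[{"tx":0.1,"ty":0,"tz":0,"ax":0,"ay":0.02,"az":-0.14,"jaw":100},{"tx":0.2,"ty":-0.1,"tz":0.1,"ax":0,"ay":0.02,"az":-0.13,"jaw":100},{"tx":0.1,"ty":0,"tz":0,"ax":0,"ay":0.02,"az":-0.14,"jaw":100
[... 604 characters left out ...]
z":0.1,"ax":0,"ay":0.02,"az":-0.14,"jaw":100},{"tx":0,"ty":0.1,"tz":0,"ax":-0.01,"ay":0.02,"az":-0.13,"jaw":100},{"tx":0,"ty":0.1,"tz":0,"ax":0,"ay":0.02,"az":-0.14,"jaw":100},{"tx":0,"ty":-0.7,"tz":0.7,"ax":-0.12,"ay":0,"az":0,"jaw":100},{"tx":0,"ty":-0.7,"tz":0.7,"ax":-0.12,"ay":0,"az":0,"jaw":100},{"tx":0,"ty":-0.8,"tz":0.5,"ax":-0.12,"ay":0,"az":0,"jaw":100},{"tx":0,"ty":-0.9,"tz":0.4,"ax":-0.12,"ay":0,"az":0,"jaw":100},{"tx":0.1,"ty":-1,"tz":0.4,"ax":-0.12,"ay":0,"az":0,"jaw":100},{"tx":0,"ty":-0.9,"tz":0.2,"ax":-0.12,"ay":0,"az":0,"jaw":100},{"tx":0,"ty":0,"tz":0,"ax":0,"ay":0,"az":0,"jaw":100},{"tx":0,"ty":0,"tz":0,"ax":0,"ay":0,"az":0,"jaw":100}]
[ 0.48586871 -0.00951876  0.14377446]
```

The tilt itself is reachable (q5 -0.83, q7 2.65, inside their ranges). The position shortfall came from speed-limited rows, so I'll turn slower and use a 0.65 rad tilt. Next is the yellow pick.

```bash
python3 - <<'E'
s=open("plan.py").read()
s=s.replace("v=.035,w=.13","v=.04,w=.1"); open("plan.py","w").write(s)
E
python3 - <<'E'
from nxt import *
x,y,a=.395,.2339,.0300
p=Plan(); p.to([.48,.05,.18],tool(1,.1),w=.12).to([x,y,.14],tool(a)); p.hold(1); p.out();print(p.p)
E
```

```text
[{"tx":0.1,"ty":0.3,"tz":0,"ax":0.03,"ay":-0.01,"az":0.03,"jaw":100},{"tx":0.2,"ty":0.7,"tz":0.1,"ax":0.05,"ay":-0.01,"az":0.06,"jaw":100},{"tx":0.3,"ty":0.9,"tz":0.1,"ax":0.08,"ay":-0.02,"az":0.08,"jaw":100},{"tx":0.4,"ty":0.9,"tz":0,"ax":0.08,"ay":-0.01,"az":0.09,"jaw":100},{"tx":0.6,"ty":0.9,"tz":-0.1,"ax":0.08,"ay":-0.02,"az":0.09,"jaw":100},{"tx":0.5,"ty":0.8,"tz":-0.2,"ax":0.08,"ay":-0.02,"az":0.08,"jaw":100},{"tx":0.7,"ty":0.8,"tz":-0.3,"ax":0.08,"ay":-0.02,"az":0.09,"jaw":100},{"tx":0.7,"ty":0.7,"tz":-0.3,"ax":0.08,"ay":-0.02,"az":0.09,"jaw":100},{"tx":0.4,"ty":0.3,"tz":-0.2,"ax":0.05,"ay":-0.01,"az":0.05,"jaw":100},{"tx":0.3,"ty":0.2,"tz":-0.2,"ax":0.03,"ay":-0.01,"az":0.03,"jaw":100},{"tx":0.6,"ty":0.3,"tz":0.2,"ax":0,"ay":0,"az":0.03,"jaw":100},{"tx":1.1,"ty":0.7,"tz":0.3,"ax":0.01,"ay":0,"az":0.07,"jaw":100}]
[{"tx":1.8,"ty":0.9,"tz":0.5,"ax":0.01,"ay":-0.01,"az":0.09,"jaw":100},{"tx":1.9,"ty":0.7,"tz":0.5,"ax":0.01,"ay":0,"az":0.1,"jaw":100},{"tx":2,"ty":0.5,"tz":0.4,"ax":0.01,"ay":-0.01,"az":0.1,"jaw":100},{"tx":2,"ty":0.4,"tz":0.5,"ax":0.01,"ay":0,"az":0.1,"jaw":100},{"tx":2,"ty":0.1,"tz":0.4,"ax":0.01,"ay":-0.01,"az":0.09,"jaw":100},{"tx":2,"ty":0,"tz":0.4,"ax":0,"ay":0,"az":0.1,"jaw":100},{"tx":2,"ty":-0.3,"tz":0.4,"ax":0.01,"ay":-0.01,"az":0.1,"jaw":100},{"tx":2,"ty":-0.4,"tz":0.4,"ax":0.01,"ay":0,"az":0.09,"jaw":100},{"tx":1.3,"ty":-0.4,"tz":0.3,"ax":0.01,"ay":0,"az":0.07,"jaw":100},{"tx":0.6,"ty":-0.2,"tz":0.1,"ax":0,"ay":0,"az":0.03,"jaw":100},{"tx":0,"ty":0,"tz":0,"ax":0,"ay":0,"az":0,"jaw":100}]
[0.39543134 0.23388898 0.14013926]
```

Request:
servo_tool:
  steps:
    - {"tx": 0.1, "ty": 0.3, "tz": 0, "ax": 0.03, "ay": -0.01, "az": 0.03, "jaw": 100}
    - {"tx": 0.2, "ty": 0.7, "tz": 0.1, "ax": 0.05, "ay": -0.01, "az": 0.06, "jaw": 100}
    - {"tx": 0.3, "ty": 0.9, "tz": 0.1, "ax": 0.08, "ay": -0.02, "az": 0.08, "jaw": 100}
    - {"tx": 0.4, "ty": 0.9, "tz": 0, "ax": 0.08, "ay": -0.01, "az": 0.09, "jaw": 100}
    - {"tx": 0.6, "ty": 0.9, "tz": -0.1, "ax": 0.08, "ay": -0.02, "az": 0.09, "jaw": 100}
    - {"tx": 0.5, "ty": 0.8, "tz": -0.2, "ax": 0.08, "ay": -0.02, "az": 0.08, "jaw": 100}
    - {"tx": 0.7, "ty": 0.8, "tz": -0.3, "ax": 0.08, "ay": -0.02, "az": 0.09, "jaw": 100}
    - {"tx": 0.7, "ty": 0.7, "tz": -0.3, "ax": 0.08, "ay": -0.02, "az": 0.09, "jaw": 100}
    - {"tx": 0.4, "ty": 0.3, "tz": -0.2, "ax": 0.05, "ay": -0.01, "az": 0.05, "jaw": 100}
    - {"tx": 0.3, "ty": 0.2, "tz": -0.2, "ax": 0.03, "ay": -0.01, "az": 0.03, "jaw": 100}
    - {"tx": 0.6, "ty": 0.3, "tz": 0.2, "ax": 0, "ay": 0, "az": 0.03, "jaw": 100}
    - {"tx": 1.1, "ty": 0.7, "tz": 0.3, "ax": 0.01, "ay": 0, "az": 0.07, "jaw": 100}

```text
time_s: 6.1
eef_pos: [0.4705, 0.068, 0.1769]
orientation: [0.973, 2.958, 0.175]
contact_force: [-0.0, -0.6, -0.7]
finger_gap: 0.997
grip_force: 0.0
```

Request:
servo_tool:
  steps:
    - {"tx": 1.8, "ty": 0.9, "tz": 0.5, "ax": 0.01, "ay": -0.01, "az": 0.09, "jaw": 100}
    - {"tx": 1.9, "ty": 0.7, "tz": 0.5, "ax": 0.01, "ay": 0, "az": 0.1, "jaw": 100}
    - {"tx": 2, "ty": 0.5, "tz": 0.4, "ax": 0.01, "ay": -0.01, "az": 0.1, "jaw": 100}
    - {"tx": 2, "ty": 0.4, "tz": 0.5, "ax": 0.01, "ay": 0, "az": 0.1, "jaw": 100}
    - {"tx": 2, "ty": 0.1, "tz": 0.4, "ax": 0.01, "ay": -0.01, "az": 0.09, "jaw": 100}
    - {"tx": 2, "ty": 0, "tz": 0.4, "ax": 0, "ay": 0, "az": 0.1, "jaw": 100}
    - {"tx": 2, "ty": -0.3, "tz": 0.4, "ax": 0.01, "ay": -0.01, "az": 0.1, "jaw": 100}
    - {"tx": 2, "ty": -0.4, "tz": 0.4, "ax": 0.01, "ay": 0, "az": 0.09, "jaw": 100}
    - {"tx": 1.3, "ty": -0.4, "tz": 0.3, "ax": 0.01, "ay": 0, "az": 0.07, "jaw": 100}
    - {"tx": 0.6, "ty": -0.2, "tz": 0.1, "ax": 0, "ay": 0, "az": 0.03, "jaw": 100}
    - {"tx": 0, "ty": 0, "tz": 0, "ax": 0, "ay": 0, "az": 0, "jaw": 100}

```text
time_s: 7.2
eef_pos: [0.3877, 0.2326, 0.1431]
orientation: [-2.135, -2.285, -0.043]
contact_force: [-0.3, -0.1, 0.5]
finger_gap: 1.0
grip_force: 0.0
```

Run:
```python
from nxt import *
x,y,a=.395,.2339,.03
err(np.array([x,y,.14]),tool(a))
p=Plan(); p.to([x,y,.12],tool(a)).to([x,y,.066],tool(a)).hold(5,jaw=0); p.out();print(p.p)
```

```text
t 7.2 pos err mm [ 7.3  1.3 -3.1] rot [ 0.01  -0.029  0.038] q [-0.92  0.22  0.33  2.13 -0.13  0.78 -0.44]
[{"tx":0,"ty":0.7,"tz":2.3,"ax":0.01,"ay":-0.03,"az":0.04,"jaw":100},{"tx":0,"ty":0,"tz":2.7,"ax":0,"ay":0,"az":0,"jaw":100},{"tx":0,"ty":0,"tz":2.7,"ax":0,"ay":0,"az":0,"jaw":100},{"tx":0,"ty":0,"tz":0,"ax":0,"ay":0,"az":0,"jaw":0},{"tx":0,"ty":0,"tz":0,"ax":0,"ay":0,"az":0,"jaw":0},{"tx":0,"ty":0,"tz":0,"ax":0,"ay":0,"az":0,"jaw":0},{"tx":0,"ty":0,"tz":0,"ax":0,"ay":0,"az":0,"jaw":0},{"tx":0,"ty":0,"tz":0,"ax":0,"ay":0,"az":0,"jaw":0}]
[0.39487199 0.23372676 0.06616739]
```

Request:
servo_tool:
  steps:
    - {"tx": 0, "ty": 0.7, "tz": 2.3, "ax": 0.01, "ay": -0.03, "az": 0.04, "jaw": 100}
    - {"tx": 0, "ty": 0, "tz": 2.7, "ax": 0, "ay": 0, "az": 0, "jaw": 100}
    - {"tx": 0, "ty": 0, "tz": 2.7, "ax": 0, "ay": 0, "az": 0, "jaw": 100}
    - {"tx": 0, "ty": 0, "tz": 0, "ax": 0, "ay": 0, "az": 0, "jaw": 0}
    - {"tx": 0, "ty": 0, "tz": 0, "ax": 0, "ay": 0, "az": 0, "jaw": 0}
    - {"tx": 0, "ty": 0, "tz": 0, "ax": 0, "ay": 0, "az": 0, "jaw": 0}
    - {"tx": 0, "ty": 0, "tz": 0, "ax": 0, "ay": 0, "az": 0, "jaw": 0}
    - {"tx": 0, "ty": 0, "tz": 0, "ax": 0, "ay": 0, "az": 0, "jaw": 0}
    - {"tx": 0, "ty": 0, "tz": 0, "ax": 0, "ay": 0, "az": 0, "jaw": 0}
  grip_force: 70

```text
time_s: 8.1
eef_pos: [0.3962, 0.2301, 0.0654]
orientation: [2.195, 2.244, -0.006]
contact_force: [-0.8, -0.4, -0.8]
finger_gap: 0.129
grip_force: 69.7
```

```bash
cat >> nxt.py <<'E'
TH=.65
def hov(c): return pour(c,0,.15)
def carry(p,c,**k):   # lift then hover over the cell, upright, bottom at 0.131
    p.to(p.p+[0,0,.075],p.r,**k).to(*hov(c),**k).hold(2); return p
def tip(p,c):
    p.to(*pour(c,0)); 
    for t in np.linspace(0,TH,6)[1:]: p.to(*pour(c,t),w=.14)
    p.hold(6)
    return p
E
python3 - <<'E'
from nxt import *
err(np.array([.395,.2339,.066]),tool(.03)); o=env.observe(); print(o["finger_gap"],o["grip_force"])
p=Plan(); p.jaw=0; carry(p,"yellow",v=.035,w=.1); p.out(); print(p.p)
E
```

```text
t 8.1 pos err mm [-1.2  3.8  0.6] rot [-0.001  0.004 -0.008] q [-0.89  0.38  0.31  2.16 -0.19  0.63 -0.42]
0.1286404133833977 69.66022610664368
[{"tx":0,"ty":0,"tz":-0.8,"ax":0,"ay":0,"az":0,"jaw":0},{"tx":0,"ty":0,"tz":-1.7,"ax":0,"ay":0,"az":0,"jaw":0},{"tx":0,"ty":0,"tz":-2.5,"ax":0,"ay":0,"az":0,"jaw":0},{"tx":0,"ty":0,"tz":-1.7,"ax":0,"ay":0,"az":0,"jaw":0},{"tx":0,"ty":0,"tz":-0.8,"ax":0,"ay":0,"az":0,"jaw":0},{"tx":-0.5,"ty":0.2,"tz":-0.1,"ax":0,"ay":0,"az":-0.03,"jaw":0},{"tx":-0.9,"ty":0.3,"tz":-0.2,"ax":0,"ay":0,"az":-0.06,"jaw":0},{"tx":-1.4,"ty":0.3,"tz":-0.4,"ax":0,"ay":0,"az":-0.1,"jaw":0},{"tx":-1.5,"ty":0.2,"tz":-0.3,"ax":0,"ay":0,"az":-0.09,"jaw":0},{"tx":-1.5,"ty":0.1,"tz":-0.3,"ax":0,"ay":0,"az":-0.1,"jaw":0},{"tx":-1.5,"ty":0,"tz":-0.3,"ax":0,"ay":0,"az":-0.09,"jaw":0},{"tx":-1.5,"ty":-0.2,"tz":-0.4,"ax":0,"ay":0,"az":-0.1,"jaw":0}]
[{"tx":-1.4,"ty":-0.4,"tz":-0.3,"ax":0,"ay":0,"az":-0.09,"jaw":0},{"tx":-1.4,"ty":-0.4,"tz":-0.3,"ax":0,"ay":0,"az":-0.09,"jaw":0},{"tx":-1.4,"ty":-0.6,"tz":-0.3,"ax":0,"ay":0,"az":-0.1,"jaw":0},{"tx":-1.3,"ty":-0.8,"tz":-0.4,"ax":0,"ay":0,"az":-0.09,"jaw":0},{"tx":-1.2,"ty":-0.8,"tz":-0.3,"ax":0,"ay":0,"az":-0.1,"jaw":0},{"tx":-1.1,"ty":-1,"tz":-0.3,"ax":0,"ay":0,"az":-0.09,"jaw":0},{"tx":-1.1,"ty":-1,"tz":-0.4,"ax":0,"ay":0,"az":-0.1,"jaw":0},{"tx":-0.9,"ty":-1.2,"tz":-0.3,"ax":0,"ay":0,"az":-0.09,"jaw":0},{"tx":-0.8,"ty":-1.2,"tz":-0.3,"ax":0,"ay":0,"az":-0.09,"jaw":0},{"tx":-0.7,"ty":-1.3,"tz":-0.3,"ax":0,"ay":0,"az":-0.1,"jaw":0},{"tx":-0.4,"ty":-0.9,"tz":-0.3,"ax":0,"ay":0,"az":-0.06,"jaw":0},{"tx":-0.2,"ty":-0.5,"tz":-0.1,"ax":0,"ay":0,"az":-0.03,"jaw":0}]
[{"tx":0,"ty":0,"tz":0,"ax":0,"ay":0,"az":0,"jaw":0},{"tx":0,"ty":0,"tz":0,"ax":0,"ay":0,"az":0,"jaw":0}]
[ 0.48552554 -0.00563191  0.19739521]
```

Request:
servo_tool:
  steps:
    - {"tx": 0, "ty": 0, "tz": -0.8, "ax": 0, "ay": 0, "az": 0, "jaw": 0}
    - {"tx": 0, "ty": 0, "tz": -1.7, "ax": 0, "ay": 0, "az": 0, "jaw": 0}
    - {"tx": 0, "ty": 0, "tz": -2.5, "ax": 0, "ay": 0, "az": 0, "jaw": 0}
    - {"tx": 0, "ty": 0, "tz": -1.7, "ax": 0, "ay": 0, "az": 0, "jaw": 0}
    - {"tx": 0, "ty": 0, "tz": -0.8, "ax": 0, "ay": 0, "az": 0, "jaw": 0}
    - {"tx": -0.5, "ty": 0.2, "tz": -0.1, "ax": 0, "ay": 0, "az": -0.03, "jaw": 0}
    - {"tx": -0.9, "ty": 0.3, "tz": -0.2, "ax": 0, "ay": 0, "az": -0.06, "jaw": 0}
    - {"tx": -1.4, "ty": 0.3, "tz": -0.4, "ax": 0, "ay": 0, "az": -0.1, "jaw": 0}
    - {"tx": -1.5, "ty": 0.2, "tz": -0.3, "ax": 0, "ay": 0, "az": -0.09, "jaw": 0}
    - {"tx": -1.5, "ty": 0.1, "tz": -0.3, "ax": 0, "ay": 0, "az": -0.1, "jaw": 0}
    - {"tx": -1.5, "ty": 0, "tz": -0.3, "ax": 0, "ay": 0, "az": -0.09, "jaw": 0}
    - {"tx": -1.5, "ty": -0.2, "tz": -0.4, "ax": 0, "ay": 0, "az": -0.1, "jaw": 0}

```text
time_s: 9.3
eef_pos: [0.428, 0.146, 0.1602]
orientation: [1.471, 2.775, -0.009]
contact_force: [0.1, 0.0, -1.1]
finger_gap: 0.128
grip_force: 69.6
```

Request:
servo_tool:
  steps:
    - {"tx": -1.4, "ty": -0.4, "tz": -0.3, "ax": 0, "ay": 0, "az": -0.09, "jaw": 0}
    - {"tx": -1.4, "ty": -0.4, "tz": -0.3, "ax": 0, "ay": 0, "az": -0.09, "jaw": 0}
    - {"tx": -1.4, "ty": -0.6, "tz": -0.3, "ax": 0, "ay": 0, "az": -0.1, "jaw": 0}
    - {"tx": -1.3, "ty": -0.8, "tz": -0.4, "ax": 0, "ay": 0, "az": -0.09, "jaw": 0}
    - {"tx": -1.2, "ty": -0.8, "tz": -0.3, "ax": 0, "ay": 0, "az": -0.1, "jaw": 0}
    - {"tx": -1.1, "ty": -1, "tz": -0.3, "ax": 0, "ay": 0, "az": -0.09, "jaw": 0}
    - {"tx": -1.1, "ty": -1, "tz": -0.4, "ax": 0, "ay": 0, "az": -0.1, "jaw": 0}
    - {"tx": -0.9, "ty": -1.2, "tz": -0.3, "ax": 0, "ay": 0, "az": -0.09, "jaw": 0}
    - {"tx": -0.8, "ty": -1.2, "tz": -0.3, "ax": 0, "ay": 0, "az": -0.09, "jaw": 0}
    - {"tx": -0.7, "ty": -1.3, "tz": -0.3, "ax": 0, "ay": 0, "az": -0.1, "jaw": 0}
    - {"tx": -0.4, "ty": -0.9, "tz": -0.3, "ax": 0, "ay": 0, "az": -0.06, "jaw": 0}
    - {"tx": -0.2, "ty": -0.5, "tz": -0.1, "ax": 0, "ay": 0, "az": -0.03, "jaw": 0}

```text
time_s: 10.5
eef_pos: [0.4855, -0.0069, 0.197]
orientation: [0.082, -3.138, 0.009]
contact_force: [0.2, -0.0, -2.0]
finger_gap: 0.127
grip_force: 69.6
```

Request:
servo_tool:
  steps:
    - {"tx": 0, "ty": 0, "tz": 0, "ax": 0, "ay": 0, "az": 0, "jaw": 0}
    - {"tx": 0, "ty": 0, "tz": 0, "ax": 0, "ay": 0, "az": 0, "jaw": 0}
    - {"tx": 0, "ty": 0, "tz": 0, "ax": 0, "ay": 0, "az": 0, "jaw": 0}

```text
time_s: 10.8
eef_pos: [0.4851, -0.0053, 0.1968]
orientation: [0.08, -3.138, 0.008]
contact_force: [0.6, 0.1, -2.7]
finger_gap: 0.126
grip_force: 69.6
```

Run:
```python
from nxt import *
err(*hov("yellow")); o=env.observe(); print(o["finger_gap"],o["grip_force"],o["contact_force"])
snap("side","side1"); 
im=cv2.imread("pics/side1.png"); cv2.imwrite("pics/side1c.png",cv2.resize(im[100:330,220:480],None,fx=2.5,fy=2.5))
p=Plan(); p.jaw=0; tip(p,"yellow"); p.out(); print(p.p)
```

```text
t 10.8 pos err mm [ 0.3 -0.3  0.2] rot [-0.005 -0.002 -0.003] q [-0.33  0.21  0.28  1.98 -0.06  0.96  1.6 ]
0.12625662190176576 69.55408215522766 [ 0.56476992  0.07350215 -2.66054319]
[{"tx":0,"ty":0,"tz":3.3,"ax":0,"ay":0,"az":0,"jaw":0},{"tx":0,"ty":0,"tz":3.3,"ax":0,"ay":0,"az":0,"jaw":0},{"tx":0,"ty":-0.6,"tz":-0.5,"ax":-0.13,"ay":0,"az":0,"jaw":0},{"tx":0,"ty":-0.7,"tz":-0.4,"ax":-0.13,"ay":0,"az":0,"jaw":0},{"tx":0,"ty":-0.6,"tz":-0.4,"ax":-0.13,"ay":0,"az":0,"jaw":0},{"tx":0,"ty":-0.7,"tz":-0.5,"ax":-0.13,"ay":0,"az":0,"jaw":0},{"tx":0,"ty":-0.6,"tz":-0.4,"ax":-0.13,"ay":0,"az":0,"jaw":0},{"tx":0,"ty":0,"tz":0,"ax":0,"ay":0,"az":0,"jaw":0},{"tx":0,"ty":0,"tz":0,"ax":0,"ay":0,"az":0,"jaw":0},{"tx":0,"ty":0,"tz":0,"ax":0,"ay":0,"az":0,"jaw":0},{"tx":0,"ty":0,"tz":0,"ax":0,"ay":0,"az":0,"jaw":0},{"tx":0,"ty":0,"tz":0,"ax":0,"ay":0,"az":0,"jaw":0}]
[{"tx":0,"ty":0,"tz":0,"ax":0,"ay":0,"az":0,"jaw":0}]
[ 0.48690279 -0.04132967  0.14382527]
```

View pics/side1c.png

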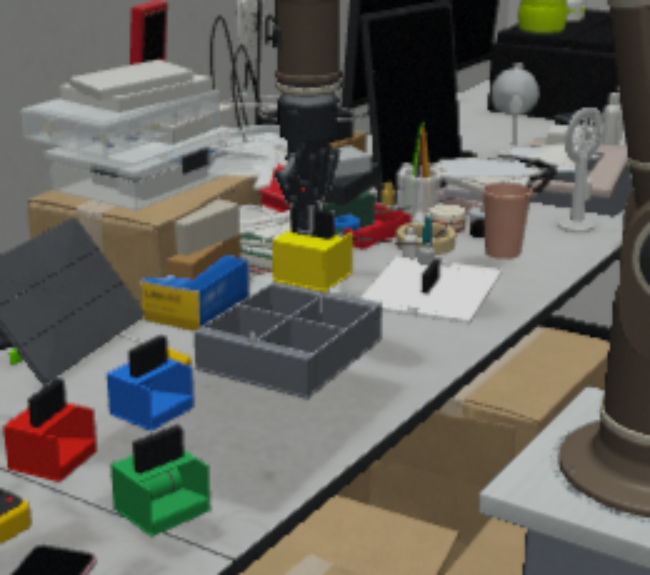

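The yellow scoop hangs level over the tray with its nose toward -y; red and blue look empty inside and the cover is clear of cables. Tipping now.

Request:
servo_tool:
  steps:
    - {"tx": 0, "ty": 0, "tz": 3.3, "ax": 0, "ay": 0, "az": 0, "jaw": 0}
    - {"tx": 0, "ty": 0, "tz": 3.3, "ax": 0, "ay": 0, "az": 0, "jaw": 0}
    - {"tx": 0, "ty": -0.6, "tz": -0.5, "ax": -0.13, "ay": 0, "az": 0, "jaw": 0}
    - {"tx": 0, "ty": -0.7, "tz": -0.4, "ax": -0.13, "ay": 0, "az": 0, "jaw": 0}
    - {"tx": 0, "ty": -0.6, "tz": -0.4, "ax": -0.13, "ay": 0, "az": 0, "jaw": 0}
    - {"tx": 0, "ty": -0.7, "tz": -0.5, "ax": -0.13, "ay": 0, "az": 0, "jaw": 0}
    - {"tx": 0, "ty": -0.6, "tz": -0.4, "ax": -0.13, "ay": 0, "az": 0, "jaw": 0}
    - {"tx": 0, "ty": 0, "tz": 0, "ax": 0, "ay": 0, "az": 0, "jaw": 0}
    - {"tx": 0, "ty": 0, "tz": 0, "ax": 0, "ay": 0, "az": 0, "jaw": 0}
    - {"tx": 0, "ty": 0, "tz": 0, "ax": 0, "ay": 0, "az": 0, "jaw": 0}
    - {"tx": 0, "ty": 0, "tz": 0, "ax": 0, "ay": 0, "az": 0, "jaw": 0}
    - {"tx": 0, "ty": 0, "tz": 0, "ax": 0, "ay": 0, "az": 0, "jaw": 0}

```text
time_s: 12.05
eef_pos: [0.4874, -0.0404, 0.1447]
orientation: [0.08, -2.962, -0.989]
contact_force: [0.3, -0.3, -1.6]
finger_gap: 0.126
grip_force: 69.9
```

```bash
cat >> nxt.py <<'E'
def back(p,c,S,off=.0,h=.066):   # untilt, return to place S=(x,y,yaw), set down, open, rise
    x,y,a=S; g=np.array([x,y,0])-off*np.array([-np.sin(a),np.cos(a),0])
    p.to(*pour(c,.2,.14),w=.11).to([g[0],g[1],.15],tool(a),v=.04,w=.1).to([g[0],g[1],h+.03],tool(a)).hold(1); return p
E
python3 - <<'E'
from nxt import *
err(*pour("yellow",TH)); o=env.observe(); print(o["contact_force"])
for n in("roller_yellow",):
  snap("top","top2"); print([(round(x["p"],2),np.round(x["centre"],1)) for x in spot_point(n,"top")])
p=Plan(); p.jaw=0; back(p,"yellow",(.395,.2339,.03),.0038); p.out(); print(p.p)
im=cv2.imread("pics/top2.png"); cv2.imwrite("pics/top2c.png",cv2.resize(im[180:300,240:400],None,fx=4.5,fy=4.5,interpolation=cv2.INTER_CUBIC))
E
```

```text
t 12.1 pos err mm [-0.1 -1.1 -0.9] rot [-0.006 -0.    -0.001] q [ 0.27  0.49  0.14  1.92 -0.7   1.18  2.45]
[ 0.31728417 -0.27635788 -1.55808546]
[(0.53, array([355.4, 247.7])), (0.22, array([473.1, 258.4]))]
[{"tx":0,"ty":1,"tz":-0.5,"ax":0.09,"ay":0,"az":0,"jaw":0},{"tx":0,"ty":0.9,"tz":-0.5,"ax":0.09,"ay":0,"az":0,"jaw":0},{"tx":0,"ty":0.9,"tz":-0.7,"ax":0.09,"ay":0,"az":0,"jaw":0},{"tx":0,"ty":0.9,"tz":-0.7,"ax":0.09,"ay":0,"az":0,"jaw":0},{"tx":0,"ty":0.7,"tz":-0.8,"ax":0.08,"ay":0,"az":0,"jaw":0},{"tx":0.2,"ty":0.5,"tz":0.2,"ax":0,"ay":0,"az":0.03,"jaw":0},{"tx":0.3,"ty":0.9,"tz":0.3,"ax":0.01,"ay":-0.01,"az":0.06,"jaw":0},{"tx":0.6,"ty":1.3,"tz":0.6,"ax":0.01,"ay":-0.01,"az":0.1,"jaw":0},{"tx":0.7,"ty":1.3,"tz":0.5,"ax":0.01,"ay":-0.01,"az":0.09,"jaw":0},{"tx":0.8,"ty":1.2,"tz":0.5,"ax":0.01,"ay":-0.01,"az":0.09,"jaw":0},{"tx":1,"ty":1.2,"tz":0.4,"ax":0.01,"ay":-0.01,"az":0.1,"jaw":0},{"tx":1.1,"ty":1,"tz":0.5,"ax":0.01,"ay":-0.01,"az":0.09,"jaw":0}]
[{"tx":1.1,"ty":1,"tz":0.4,"ax":0.01,"ay":-0.01,"az":0.09,"jaw":0},{"tx":1.3,"ty":0.8,"tz":0.4,"ax":0.01,"ay":-0.01,"az":0.1,"ja
[... 169 characters left out ...]
.01,"ay":-0.01,"az":0.1,"jaw":0},{"tx":1.5,"ty":0.3,"tz":0.3,"ax":0.01,"ay":-0.01,"az":0.09,"jaw":0},{"tx":1.5,"ty":0.2,"tz":0.3,"ax":0.01,"ay":-0.01,"az":0.09,"jaw":0},{"tx":1.6,"ty":0.1,"tz":0.3,"ax":0.01,"ay":-0.01,"az":0.1,"jaw":0},{"tx":1.5,"ty":-0.1,"tz":0.3,"ax":0.01,"ay":-0.01,"az":0.09,"jaw":0},{"tx":1.5,"ty":-0.2,"tz":0.3,"ax":0.01,"ay":-0.01,"az":0.09,"jaw":0},{"tx":1,"ty":-0.3,"tz":0.2,"ax":0,"ay":-0.01,"az":0.07,"jaw":0},{"tx":0.5,"ty":-0.1,"tz":0.1,"ax":0.01,"ay":0,"az":0.03,"jaw":0}]
[{"tx":0,"ty":0,"tz":2.7,"ax":0,"ay":0,"az":0,"jaw":0},{"tx":0,"ty":0,"tz":2.7,"ax":0,"ay":0,"az":0,"jaw":0},{"tx":0,"ty":0,"tz":0,"ax":0,"ay":0,"az":0,"jaw":0}]
[0.39510808 0.23019151 0.09574608]
```

View pics/top2c.png

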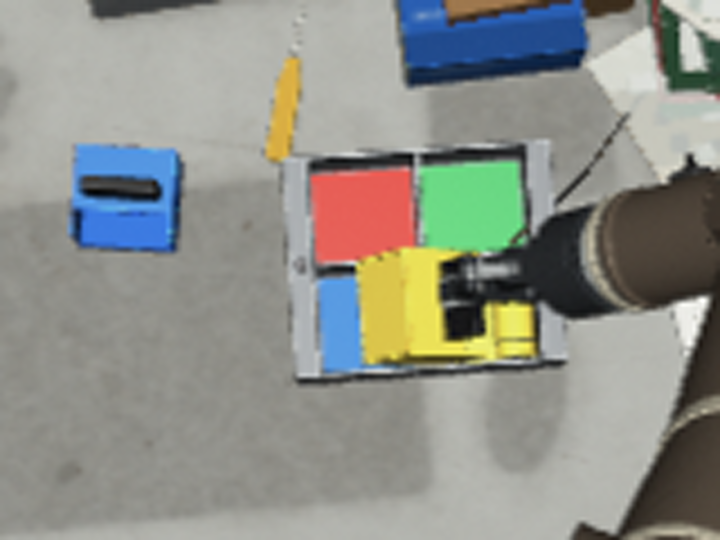

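The yellow roller lies in the yellow cell, at crop (515,330). Returning the scoop.

Request:
servo_tool:
  steps:
    - {"tx": 0, "ty": 1, "tz": -0.5, "ax": 0.09, "ay": 0, "az": 0, "jaw": 0}
    - {"tx": 0, "ty": 0.9, "tz": -0.5, "ax": 0.09, "ay": 0, "az": 0, "jaw": 0}
    - {"tx": 0, "ty": 0.9, "tz": -0.7, "ax": 0.09, "ay": 0, "az": 0, "jaw": 0}
    - {"tx": 0, "ty": 0.9, "tz": -0.7, "ax": 0.09, "ay": 0, "az": 0, "jaw": 0}
    - {"tx": 0, "ty": 0.7, "tz": -0.8, "ax": 0.08, "ay": 0, "az": 0, "jaw": 0}
    - {"tx": 0.2, "ty": 0.5, "tz": 0.2, "ax": 0, "ay": 0, "az": 0.03, "jaw": 0}
    - {"tx": 0.3, "ty": 0.9, "tz": 0.3, "ax": 0.01, "ay": -0.01, "az": 0.06, "jaw": 0}
    - {"tx": 0.6, "ty": 1.3, "tz": 0.6, "ax": 0.01, "ay": -0.01, "az": 0.1, "jaw": 0}
    - {"tx": 0.7, "ty": 1.3, "tz": 0.5, "ax": 0.01, "ay": -0.01, "az": 0.09, "jaw": 0}
    - {"tx": 0.8, "ty": 1.2, "tz": 0.5, "ax": 0.01, "ay": -0.01, "az": 0.09, "jaw": 0}
    - {"tx": 1, "ty": 1.2, "tz": 0.4, "ax": 0.01, "ay": -0.01, "az": 0.1, "jaw": 0}
    - {"tx": 1.1, "ty": 1, "tz": 0.5, "ax": 0.01, "ay": -0.01, "az": 0.09, "jaw": 0}

```text
time_s: 13.35
eef_pos: [0.453, 0.0711, 0.1778]
orientation: [-0.8, -3.028, -0.215]
contact_force: [0.5, 1.0, -2.4]
finger_gap: 0.128
grip_force: 69.9
```

Request:
servo_tool:
  steps:
    - {"tx": 1.1, "ty": 1, "tz": 0.4, "ax": 0.01, "ay": -0.01, "az": 0.09, "jaw": 0}
    - {"tx": 1.3, "ty": 0.8, "tz": 0.4, "ax": 0.01, "ay": -0.01, "az": 0.1, "jaw": 0}
    - {"tx": 1.3, "ty": 0.8, "tz": 0.4, "ax": 0.01, "ay": 0, "az": 0.09, "jaw": 0}
    - {"tx": 1.4, "ty": 0.6, "tz": 0.4, "ax": 0, "ay": -0.01, "az": 0.09, "jaw": 0}
    - {"tx": 1.4, "ty": 0.5, "tz": 0.4, "ax": 0.01, "ay": -0.01, "az": 0.1, "jaw": 0}
    - {"tx": 1.5, "ty": 0.3, "tz": 0.3, "ax": 0.01, "ay": -0.01, "az": 0.09, "jaw": 0}
    - {"tx": 1.5, "ty": 0.2, "tz": 0.3, "ax": 0.01, "ay": -0.01, "az": 0.09, "jaw": 0}
    - {"tx": 1.6, "ty": 0.1, "tz": 0.3, "ax": 0.01, "ay": -0.01, "az": 0.1, "jaw": 0}
    - {"tx": 1.5, "ty": -0.1, "tz": 0.3, "ax": 0.01, "ay": -0.01, "az": 0.09, "jaw": 0}
    - {"tx": 1.5, "ty": -0.2, "tz": 0.3, "ax": 0.01, "ay": -0.01, "az": 0.09, "jaw": 0}
    - {"tx": 1, "ty": -0.3, "tz": 0.2, "ax": 0, "ay": -0.01, "az": 0.07, "jaw": 0}
    - {"tx": 0.5, "ty": -0.1, "tz": 0.1, "ax": 0.01, "ay": 0, "az": 0.03, "jaw": 0}

```text
time_s: 14.55
eef_pos: [0.3943, 0.2308, 0.1495]
orientation: [-2.188, -2.248, 0.002]
contact_force: [0.1, -0.7, -1.1]
finger_gap: 0.13
grip_force: 70.0
```

Request:
servo_tool:
  steps:
    - {"tx": 0, "ty": 0, "tz": 2.7, "ax": 0, "ay": 0, "az": 0, "jaw": 0}
    - {"tx": 0, "ty": 0, "tz": 2.7, "ax": 0, "ay": 0, "az": 0, "jaw": 0}
    - {"tx": 0, "ty": 0, "tz": 0, "ax": 0, "ay": 0, "az": 0, "jaw": 0}

```text
time_s: 14.85
eef_pos: [0.3936, 0.2281, 0.0932]
orientation: [-2.188, -2.247, 0.009]
contact_force: [-0.0, -1.5, -2.6]
finger_gap: 0.13
grip_force: 69.7
```

```bash
cat >> nxt.py <<'E'
def setdown(p,S,off=0,h=.066):
    x,y,a=S; g=np.array([x,y,0])-off*np.array([-np.sin(a),np.cos(a),0])
    p.to([g[0],g[1],h+.012],tool(a),v=.025).to([g[0],g[1],h],tool(a),v=.01).hold(4,jaw=100).to([g[0],g[1],.15],tool(a),v=.045); return p
def goto(p,S):
    x,y,a=S; p.to([x,y,.14],tool(a),v=.04,w=.1).hold(1); return p
def grab(p,S):
    x,y,a=S; p.to([x,y,.066],tool(a),v=.03).hold(6,jaw=0); return p
E
python3 - <<'E'
from nxt import *
S=(.395,.2339,.03); err(np.array([.395,.2301,.096]),tool(.03))
f=look(["green"])
p=Plan(); p.jaw=0; setdown(p,S,.0038); p.out(); p.rows=[]; print(p.p); goto(p,f["green"]); p.out(); print(p.p)
E
```

```text
t 14.8 pos err mm [1.4 2.  2.8] rot [-0.008  0.    -0.003] q [-0.81  0.32  0.22  2.14 -0.11  0.7  -0.49]
green [ 0.4257  0.3883 -0.2984] 0.301
[{"tx":0.2,"ty":0.1,"tz":1.7,"ax":-0.01,"ay":0,"az":0,"jaw":0},{"tx":0,"ty":0,"tz":0.6,"ax":0,"ay":0,"az":0,"jaw":0},{"tx":0,"ty":0,"tz":0.6,"ax":0,"ay":0,"az":0,"jaw":0},{"tx":0,"ty":0,"tz":0,"ax":0,"ay":0,"az":0,"jaw":100},{"tx":0,"ty":0,"tz":0,"ax":0,"ay":0,"az":0,"jaw":100},{"tx":0,"ty":0,"tz":0,"ax":0,"ay":0,"az":0,"jaw":100},{"tx":0,"ty":0,"tz":0,"ax":0,"ay":0,"az":0,"jaw":100},{"tx":0,"ty":0,"tz":-4.2,"ax":0,"ay":0,"az":0,"jaw":100},{"tx":0,"ty":0,"tz":-4.2,"ax":0,"ay":0,"az":0,"jaw":100}]
[0.3950844  0.23050004 0.14974395]
[{"tx":1,"ty":0.2,"tz":0.1,"ax":0,"ay":0,"az":0.02,"jaw":100},{"tx":2.1,"ty":0.5,"tz":0.1,"ax":0,"ay":0,"az":0.04,"jaw":100},{"tx":3.2,"ty":0.5,"tz":0.2,"ax":0,"ay":0,"az":0.07,"jaw":100},{"tx":3.2,"ty":0.2,"tz":0.2,"ax":0,"ay":0,"az":0.06,"jaw":100},{"tx":3.2,"ty":0.1,"tz":0.2,"ax":0,"ay":0,"az":0.07,"jaw":100},{"tx":2.2,"ty":-0.1,"tz":0.1,"ax":0,"ay":0,"az":0.04,"jaw":100},{"tx":1,"ty":-0.1,"tz":0.1,"ax":0,"ay":0,"az":0.02,"jaw":100},{"tx":0,"ty":0,"tz":0,"ax":0,"ay":0,"az":0,"jaw":100}]
[0.42515786 0.38796511 0.13998409]
```

Request:
servo_tool:
  steps:
    - {"tx": 0.2, "ty": 0.1, "tz": 1.7, "ax": -0.01, "ay": 0, "az": 0, "jaw": 0}
    - {"tx": 0, "ty": 0, "tz": 0.6, "ax": 0, "ay": 0, "az": 0, "jaw": 0}
    - {"tx": 0, "ty": 0, "tz": 0.5, "ax": 0, "ay": 0, "az": 0, "jaw": 0}
    - {"tx": 0, "ty": 0, "tz": 0, "ax": 0, "ay": 0, "az": 0, "jaw": 0}
    - {"tx": 0, "ty": 0, "tz": 0, "ax": 0, "ay": 0, "az": 0, "jaw": 100}
    - {"tx": 0, "ty": 0, "tz": 0, "ax": 0, "ay": 0, "az": 0, "jaw": 100}
    - {"tx": 0, "ty": 0, "tz": 0, "ax": 0, "ay": 0, "az": 0, "jaw": 100}
    - {"tx": 0, "ty": 0, "tz": 0, "ax": 0, "ay": 0, "az": 0, "jaw": 100}
    - {"tx": 0, "ty": 0, "tz": -4.2, "ax": 0, "ay": 0, "az": 0, "jaw": 100}
    - {"tx": 0, "ty": 0, "tz": -4.2, "ax": 0, "ay": 0, "az": 0, "jaw": 100}

```text
time_s: 15.9
eef_pos: [0.395, 0.2306, 0.1517]
orientation: [2.19, 2.248, 0.005]
contact_force: [0.7, 0.8, 0.2]
finger_gap: 1.0
grip_force: 0.0
```

Request:
servo_tool:
  steps:
    - {"tx": 1, "ty": 0.2, "tz": 0.1, "ax": 0, "ay": 0, "az": 0.02, "jaw": 100}
    - {"tx": 2.1, "ty": 0.5, "tz": 0.1, "ax": 0, "ay": 0, "az": 0.04, "jaw": 100}
    - {"tx": 3.2, "ty": 0.5, "tz": 0.2, "ax": 0, "ay": 0, "az": 0.07, "jaw": 100}
    - {"tx": 3.2, "ty": 0.2, "tz": 0.2, "ax": 0, "ay": 0, "az": 0.06, "jaw": 100}
    - {"tx": 3.2, "ty": 0.1, "tz": 0.2, "ax": 0, "ay": 0, "az": 0.06, "jaw": 100}
    - {"tx": 2.2, "ty": -0.1, "tz": 0.1, "ax": 0, "ay": 0, "az": 0.04, "jaw": 100}
    - {"tx": 0.9, "ty": -0.1, "tz": 0.1, "ax": 0, "ay": 0, "az": 0.02, "jaw": 100}
    - {"tx": 0, "ty": 0, "tz": 0, "ax": 0, "ay": 0, "az": 0, "jaw": 100}
    - {"tx": 0, "ty": 0, "tz": 0, "ax": 0, "ay": 0, "az": 0, "jaw": 100}

```text
time_s: 16.8
eef_pos: [0.4253, 0.3865, 0.1419]
orientation: [2.511, 1.884, 0.009]
contact_force: [-0.7, 0.1, 0.7]
finger_gap: 1.0
grip_force: 0.0
```

Run:
```python
from nxt import *
S=(.4256,.3868,-.281); err(np.array([*S[:2],.14]),tool(S[2]))
snap("side","side3"); im=cv2.imread("pics/side3.png"); cv2.imwrite("pics/side3c.png",cv2.resize(im[200:330,200:400],None,fx=4,fy=4,interpolation=cv2.INTER_CUBIC))
T=lambda q:(R.from_euler('z',S[2]).apply(q)+[S[0],S[1],0]); print("bar top ends expected side px (in crop)",[np.round((proj("side",T([0,y,.096]))-[200,200])*4) for y in(.03,-.03)])
p=Plan(); grab(p,S); p.out(); print(p.p)
```

```text
t 16.8 pos err mm [ 0.3  0.3 -1.9] rot [ 0.005 -0.003 -0.003] q [-1.02  0.42  0.26  1.84 -0.13  0.9  -0.99]
bar top ends expected side px (in crop) [array([291., 311.]), array([365., 283.])]
[{"tx":0,"ty":0,"tz":0.8,"ax":0,"ay":0,"az":0,"jaw":100},{"tx":0,"ty":0,"tz":1.7,"ax":0,"ay":0,"az":0,"jaw":100},{"tx":0,"ty":0,"tz":2.6,"ax":0,"ay":0,"az":0,"jaw":100},{"tx":0,"ty":0,"tz":1.7,"ax":0,"ay":0,"az":0,"jaw":100},{"tx":0,"ty":0,"tz":0.8,"ax":0.01,"ay":0,"az":0,"jaw":100},{"tx":0,"ty":0,"tz":0,"ax":0,"ay":0,"az":0,"jaw":0},{"tx":0,"ty":0,"tz":0,"ax":0,"ay":0,"az":0,"jaw":0},{"tx":0,"ty":0,"tz":0,"ax":0,"ay":0,"az":0,"jaw":0},{"tx":0,"ty":0,"tz":0,"ax":0,"ay":0,"az":0,"jaw":0},{"tx":0,"ty":0,"tz":0,"ax":0,"ay":0,"az":0,"jaw":0},{"tx":0,"ty":0,"tz":0,"ax":0,"ay":0,"az":0,"jaw":0}]
[0.4259509  0.38643911 0.06611798]
```

View pics/side3c.png

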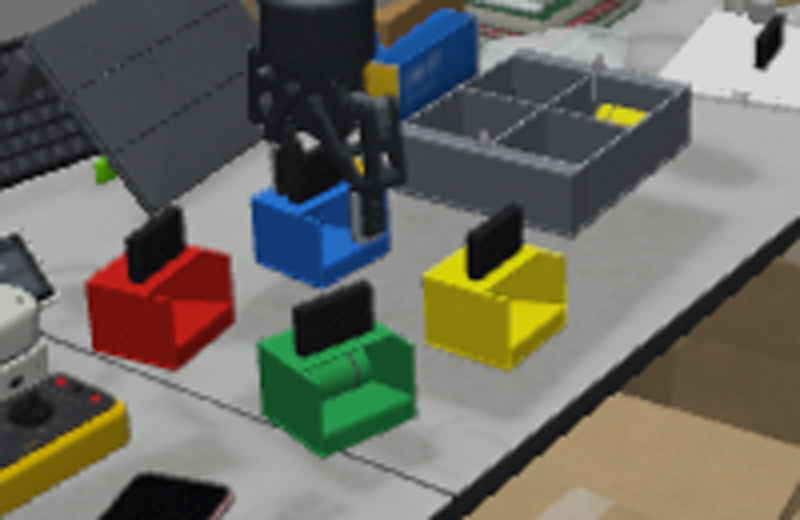

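Side view: the green bar ends match the expected pixels, the yellow roller is in its cell, the yellow scoop stands upright, and red looks empty. Grabbing green.

Request:
servo_tool:
  steps:
    - {"tx": 0, "ty": 0, "tz": 0.8, "ax": 0, "ay": 0, "az": 0, "jaw": 100}
    - {"tx": 0, "ty": 0, "tz": 1.7, "ax": 0, "ay": 0, "az": 0, "jaw": 100}
    - {"tx": 0, "ty": 0, "tz": 2.6, "ax": 0, "ay": 0, "az": 0, "jaw": 100}
    - {"tx": 0, "ty": 0, "tz": 1.7, "ax": 0, "ay": 0, "az": 0, "jaw": 100}
    - {"tx": 0, "ty": 0, "tz": 0.8, "ax": 0.01, "ay": 0, "az": 0, "jaw": 100}
    - {"tx": 0, "ty": 0, "tz": 0, "ax": 0, "ay": 0, "az": 0, "jaw": 0}
    - {"tx": 0, "ty": 0, "tz": 0, "ax": 0, "ay": 0, "az": 0, "jaw": 0}
    - {"tx": 0, "ty": 0, "tz": 0, "ax": 0, "ay": 0, "az": 0, "jaw": 0}
    - {"tx": 0, "ty": 0, "tz": 0, "ax": 0, "ay": 0, "az": 0, "jaw": 0}
    - {"tx": 0, "ty": 0, "tz": 0, "ax": 0, "ay": 0, "az": 0, "jaw": 0}
    - {"tx": 0, "ty": 0, "tz": 0, "ax": 0, "ay": 0, "az": 0, "jaw": 0}

```text
time_s: 17.95
eef_pos: [0.4258, 0.3884, 0.0666]
orientation: [-2.508, -1.881, -0.002]
contact_force: [-0.6, -0.9, 3.1]
finger_gap: 0.127
grip_force: 70.3
```

```bash
sed -i 's/\[0,0,.075\]/[0,0,.11]/' nxt.py
python3 - <<'E'
from nxt import *
S=(.4256,.3868,-.281); err(np.array([*S[:2],.066]),tool(S[2]))
p=Plan(); p.jaw=0; carry(p,"green",v=.04,w=.1); p.out(); print(p.p)
E
```

```text
t 17.9 pos err mm [-0.2 -1.6 -0.6] rot [-0.004 -0.005 -0.003] q [-0.99  0.53  0.23  1.88 -0.18  0.75 -0.95]
[{"tx":0,"ty":0,"tz":-1.2,"ax":0,"ay":0,"az":0,"jaw":0},{"tx":0,"ty":0,"tz":-2.5,"ax":0,"ay":0,"az":0,"jaw":0},{"tx":0,"ty":0,"tz":-3.6,"ax":0,"ay":0,"az":0,"jaw":0},{"tx":0.1,"ty":0,"tz":-2.5,"ax":0,"ay":0,"az":0,"jaw":0},{"tx":0,"ty":0,"tz":-1.2,"ax":0,"ay":0,"az":0,"jaw":0},{"tx":-0.6,"ty":0.4,"tz":0,"ax":0,"ay":0,"az":-0.03,"jaw":0},{"tx":-1.1,"ty":0.8,"tz":-0.1,"ax":0,"ay":0,"az":-0.07,"jaw":0},{"tx":-1.8,"ty":1.1,"tz":-0.1,"ax":0,"ay":0,"az":-0.09,"jaw":0},{"tx":-1.8,"ty":0.9,"tz":-0.1,"ax":0,"ay":0,"az":-0.1,"jaw":0},{"tx":-2,"ty":0.7,"tz":-0.2,"ax":0,"ay":0,"az":-0.09,"jaw":0},{"tx":-2,"ty":0.5,"tz":-0.1,"ax":0,"ay":0,"az":-0.1,"jaw":0},{"tx":-2.1,"ty":0.3,"tz":-0.1,"ax":0,"ay":0,"az":-0.09,"jaw":0}]
[{"tx":-2,"ty":0.2,"tz":-0.1,"ax":0,"ay":0,"az":-0.1,"jaw":0},{"tx":-2.1,"ty":-0.1,"tz":-0.1,"ax":0,"ay":0,"az":-0.09,"jaw":0},{"tx":-2.1,"ty":-0.2,"tz":-0.1,"ax":0,"ay":0,"az":-0.1,"jaw":0},{"tx":-2,"ty":-0.5,"tz":-0.2,"ax":0,"ay":0,"az":-0.09,"jaw":0},{"tx":-2,"ty":-0.6,"tz":-0.1,"ax":0,"ay":0,"az":-0.1,"jaw":0},{"tx":-1.9,"ty":-0.8,"tz":-0.1,"ax":0,"ay":0,"az":-0.1,"jaw":0},{"tx":-1.8,"ty":-1,"tz":-0.1,"ax":0,"ay":0,"az":-0.09,"jaw":0},{"tx":-1.7,"ty":-1.2,"tz":-0.1,"ax":0,"ay":0,"az":-0.1,"jaw":0},{"tx":-1.6,"ty":-1.4,"tz":-0.1,"ax":0,"ay":0,"az":-0.09,"jaw":0},{"tx":-1.5,"ty":-1.4,"tz":-0.2,"ax":0,"ay":0,"az":-0.1,"jaw":0},{"tx":-1.3,"ty":-1.6,"tz":-0.1,"ax":0.01,"ay":0,"az":-0.09,"jaw":0},{"tx":-1.1,"ty":-1.8,"tz":-0.1,"ax":0,"ay":0,"az":-0.1,"jaw":0}]
[{"tx":-1,"ty":-1.8,"tz":-0.1,"ax":0,"ay":0,"az":-0.09,"jaw":0},{"tx":-0.5,"ty":-1.3,"tz":0,"ax":0,"ay":-0.01,"az":-0.07,"jaw":0},{"tx":-0.3,"ty":-0.6,"tz":-0.1,"ax":0,"ay":0,"az":-0.03,"jaw":0},{"tx":0,"ty":0,"tz":0,"ax":0,"ay":0,"az":0,"jaw":0},{"tx":0,"ty":0,"tz":0,"ax":0,"ay":0,"az":0,"jaw":0}]
[ 5.71686695e-01 -5.29435414e-04  1.97255103e-01]
```

Request:
servo_tool:
  steps:
    - {"tx": 0, "ty": 0, "tz": -1.2, "ax": 0, "ay": 0, "az": 0, "jaw": 0}
    - {"tx": 0, "ty": 0, "tz": -2.5, "ax": 0, "ay": 0, "az": 0, "jaw": 0}
    - {"tx": 0, "ty": 0, "tz": -3.6, "ax": 0, "ay": 0, "az": 0, "jaw": 0}
    - {"tx": 0.1, "ty": 0, "tz": -2.5, "ax": 0, "ay": 0, "az": 0, "jaw": 0}
    - {"tx": 0, "ty": 0, "tz": -1.2, "ax": 0, "ay": 0, "az": 0, "jaw": 0}
    - {"tx": -0.6, "ty": 0.4, "tz": 0, "ax": 0, "ay": 0, "az": -0.03, "jaw": 0}
    - {"tx": -1.1, "ty": 0.8, "tz": -0.1, "ax": 0, "ay": 0, "az": -0.07, "jaw": 0}
    - {"tx": -1.8, "ty": 1.1, "tz": -0.1, "ax": 0, "ay": 0, "az": -0.09, "jaw": 0}
    - {"tx": -1.8, "ty": 0.9, "tz": -0.1, "ax": 0, "ay": 0, "az": -0.1, "jaw": 0}
    - {"tx": -2, "ty": 0.7, "tz": -0.2, "ax": 0, "ay": 0, "az": -0.09, "jaw": 0}
    - {"tx": -2, "ty": 0.5, "tz": -0.1, "ax": 0, "ay": 0, "az": -0.1, "jaw": 0}
    - {"tx": -2.1, "ty": 0.3, "tz": -0.1, "ax": 0, "ay": 0, "az": -0.09, "jaw": 0}

```text
time_s: 19.15
eef_pos: [0.4692, 0.2699, 0.1819]
orientation: [-1.873, -2.514, -0.002]
contact_force: [0.9, 0.8, -2.4]
finger_gap: 0.126
grip_force: 69.6
```

Request:
servo_tool:
  steps:
    - {"tx": -2, "ty": 0.2, "tz": -0.1, "ax": 0, "ay": 0, "az": -0.1, "jaw": 0}
    - {"tx": -2.1, "ty": -0.1, "tz": -0.1, "ax": 0, "ay": 0, "az": -0.09, "jaw": 0}
    - {"tx": -2.1, "ty": -0.2, "tz": -0.1, "ax": 0, "ay": 0, "az": -0.1, "jaw": 0}
    - {"tx": -2, "ty": -0.5, "tz": -0.2, "ax": 0, "ay": 0, "az": -0.09, "jaw": 0}
    - {"tx": -2, "ty": -0.6, "tz": -0.1, "ax": 0, "ay": 0, "az": -0.1, "jaw": 0}
    - {"tx": -1.9, "ty": -0.8, "tz": -0.1, "ax": 0, "ay": 0, "az": -0.1, "jaw": 0}
    - {"tx": -1.8, "ty": -1, "tz": -0.1, "ax": 0, "ay": 0, "az": -0.09, "jaw": 0}
    - {"tx": -1.7, "ty": -1.2, "tz": -0.1, "ax": 0, "ay": 0, "az": -0.1, "jaw": 0}
    - {"tx": -1.6, "ty": -1.4, "tz": -0.1, "ax": 0, "ay": 0, "az": -0.09, "jaw": 0}
    - {"tx": -1.5, "ty": -1.4, "tz": -0.2, "ax": 0, "ay": 0, "az": -0.1, "jaw": 0}
    - {"tx": -1.3, "ty": -1.6, "tz": -0.1, "ax": 0.01, "ay": 0, "az": -0.09, "jaw": 0}
    - {"tx": -1.1, "ty": -1.8, "tz": -0.1, "ax": 0, "ay": 0, "az": -0.1, "jaw": 0}

```text
time_s: 20.35
eef_pos: [0.5563, 0.0369, 0.1944]
orientation: [-0.204, -3.128, 0.008]
contact_force: [0.2, 0.0, -1.4]
finger_gap: 0.125
grip_force: 69.6
```

Request:
servo_tool:
  steps:
    - {"tx": -1, "ty": -1.8, "tz": -0.1, "ax": 0, "ay": 0, "az": -0.09, "jaw": 0}
    - {"tx": -0.5, "ty": -1.3, "tz": 0, "ax": 0, "ay": -0.01, "az": -0.07, "jaw": 0}
    - {"tx": -0.3, "ty": -0.6, "tz": -0.1, "ax": 0, "ay": 0, "az": -0.03, "jaw": 0}
    - {"tx": 0, "ty": 0, "tz": 0, "ax": 0, "ay": 0, "az": 0, "jaw": 0}
    - {"tx": 0, "ty": 0, "tz": 0, "ax": 0, "ay": 0, "az": 0, "jaw": 0}
    - {"tx": 0, "ty": 0, "tz": 0, "ax": 0, "ay": 0, "az": 0, "jaw": 0}

```text
time_s: 20.95
eef_pos: [0.5713, 0.0, 0.1967]
orientation: [-0.087, 3.137, -0.006]
contact_force: [0.3, -0.3, -2.2]
finger_gap: 0.129
grip_force: 69.6
```

Run:
```python
from nxt import *
err(*hov("green"))
p=Plan(); p.jaw=0; tip(p,"green"); p.out(); print(p.p)
```

```text
t 20.9 pos err mm [-0.  -0.9  0.3] rot [-0.004  0.003  0.001] q [-0.14  0.35  0.07  1.78 -0.02  1.01  1.56]
[{"tx":0,"ty":0,"tz":3.3,"ax":0,"ay":0,"az":0,"jaw":0},{"tx":0,"ty":-0.1,"tz":3.3,"ax":0,"ay":0,"az":0,"jaw":0},{"tx":0,"ty":-0.6,"tz":-0.5,"ax":-0.13,"ay":0,"az":0,"jaw":0},{"tx":0,"ty":-0.7,"tz":-0.4,"ax":-0.13,"ay":0,"az":0,"jaw":0},{"tx":0,"ty":-0.6,"tz":-0.4,"ax":-0.13,"ay":0,"az":0,"jaw":0},{"tx":0,"ty":-0.6,"tz":-0.5,"ax":-0.13,"ay":0,"az":0,"jaw":0},{"tx":0,"ty":-0.7,"tz":-0.4,"ax":-0.13,"ay":0,"az":0,"jaw":0},{"tx":0,"ty":0,"tz":0,"ax":0,"ay":0,"az":0,"jaw":0},{"tx":0,"ty":0,"tz":0,"ax":0,"ay":0,"az":0,"jaw":0},{"tx":0,"ty":0,"tz":0,"ax":0,"ay":0,"az":0,"jaw":0},{"tx":0,"ty":0,"tz":0,"ax":0,"ay":0,"az":0,"jaw":0},{"tx":0,"ty":0,"tz":0,"ax":0,"ay":0,"az":0,"jaw":0}]
[{"tx":0,"ty":0,"tz":0,"ax":0,"ay":0,"az":0,"jaw":0}]
[ 0.57349593 -0.03691475  0.14357528]
```

Request:
servo_tool:
  steps:
    - {"tx": 0, "ty": 0, "tz": 3.3, "ax": 0, "ay": 0, "az": 0, "jaw": 0}
    - {"tx": 0, "ty": -0.1, "tz": 3.3, "ax": 0, "ay": 0, "az": 0, "jaw": 0}
    - {"tx": 0, "ty": -0.6, "tz": -0.5, "ax": -0.13, "ay": 0, "az": 0, "jaw": 0}
    - {"tx": 0, "ty": -0.7, "tz": -0.4, "ax": -0.13, "ay": 0, "az": 0, "jaw": 0}
    - {"tx": 0, "ty": -0.6, "tz": -0.4, "ax": -0.13, "ay": 0, "az": 0, "jaw": 0}
    - {"tx": 0, "ty": -0.6, "tz": -0.5, "ax": -0.13, "ay": 0, "az": 0, "jaw": 0}
    - {"tx": 0, "ty": -0.7, "tz": -0.4, "ax": -0.13, "ay": 0, "az": 0, "jaw": 0}
    - {"tx": 0, "ty": 0, "tz": 0, "ax": 0, "ay": 0, "az": 0, "jaw": 0}
    - {"tx": 0, "ty": 0, "tz": 0, "ax": 0, "ay": 0, "az": 0, "jaw": 0}
    - {"tx": 0, "ty": 0, "tz": 0, "ax": 0, "ay": 0, "az": 0, "jaw": 0}
    - {"tx": 0, "ty": 0, "tz": 0, "ax": 0, "ay": 0, "az": 0, "jaw": 0}
    - {"tx": 0, "ty": 0, "tz": 0, "ax": 0, "ay": 0, "az": 0, "jaw": 0}

```text
time_s: 22.15
eef_pos: [0.5741, -0.0361, 0.1446]
orientation: [0.089, -2.965, -0.991]
contact_force: [-0.1, 0.8, -0.9]
finger_gap: 0.13
grip_force: 70.0
```

Run:
```python
from nxt import *
err(*pour("green",TH)); o=env.observe(); print(o["contact_force"])
im=snap("top","top3"); print([(round(x["p"],2),np.round(x["centre"],1)) for x in spot_point("roller_green","top")])
f=look(["red","blue"])
cv2.imwrite("pics/top3c.png",cv2.resize(cv2.imread("pics/top3.png")[180:300,240:400],None,fx=3,fy=3,interpolation=cv2.INTER_CUBIC))
p=Plan(); p.jaw=0; S=(.4256,.3868,-.281)
p.to(*pour("green",.2,.16),w=.11).to([S[0],S[1],.18],tool(S[2]),v=.04,w=.1).hold(2); p.out(); print(p.p)
```

```text
t 22.1 pos err mm [-0.9 -0.7 -0.8] rot [-0.005  0.002  0.006] q [ 0.43  0.6  -0.14  1.71 -0.57  1.16  2.25]
[-0.1209208   0.80695341 -0.91109474]
[(0.51, array([351.5, 227.3]))]
red [0.604  0.3718 0.1674] 0.024
blue [ 0.5851  0.2111 -0.0554] 0.034
[{"tx":0,"ty":1.2,"tz":-0.8,"ax":0.09,"ay":0,"az":0,"jaw":0},{"tx":0,"ty":1.2,"tz":-0.9,"ax":0.09,"ay":0,"az":0,"jaw":0},{"tx":0,"ty":1.1,"tz":-1,"ax":0.09,"ay":0,"az":0,"jaw":0},{"tx":0,"ty":1,"tz":-1.1,"ax":0.09,"ay":0,"az":0,"jaw":0},{"tx":0,"ty":0.9,"tz":-1.2,"ax":0.09,"ay":0,"az":0,"jaw":0},{"tx":0.2,"ty":0.7,"tz":0.2,"ax":0,"ay":0,"az":0.03,"jaw":0},{"tx":0.5,"ty":1.2,"tz":0.4,"ax":0.01,"ay":-0.01,"az":0.07,"jaw":0},{"tx":0.8,"ty":1.9,"tz":0.5,"ax":0,"ay":-0.01,"az":0.09,"jaw":0},{"tx":1,"ty":1.8,"tz":0.5,"ax":0.01,"ay":-0.01,"az":0.1,"jaw":0},{"tx":1.1,"ty":1.8,"tz":0.5,"ax":0.01,"ay":-0.01,"az":0.09,"jaw":0},{"tx":1.4,"ty":1.5,"tz":0.5,"ax":0,"ay":-0.01,"az":0.1,"jaw":0},{"tx":1.4,"ty":1.5,"tz":0.4,"ax":0.01,"ay":-0.01,"az":0.09,"jaw":0}]
[{"tx":1.7,"ty":1.3,"tz":0.4,"ax":0.01,"ay":0,"az":0.1,"jaw":0},{"tx":1.7,"ty":1.2,"tz":0.4,"ax
[... 328 characters left out ...]
01,"ay":-0.01,"az":0.1,"jaw":0},{"tx":2.1,"ty":0.1,"tz":0.3,"ax":0.01,"ay":-0.01,"az":0.09,"jaw":0},{"tx":2.1,"ty":-0.2,"tz":0.2,"ax":0,"ay":-0.01,"az":0.1,"jaw":0},{"tx":2.1,"ty":-0.3,"tz":0.2,"ax":0.01,"ay":-0.01,"az":0.09,"jaw":0},{"tx":2.1,"ty":-0.5,"tz":0.2,"ax":0.01,"ay":-0.01,"az":0.1,"jaw":0},{"tx":1.9,"ty":-0.8,"tz":0.2,"ax":0,"ay":0,"az":0.09,"jaw":0}]
[{"tx":2,"ty":-0.9,"tz":0.2,"ax":0.01,"ay":-0.01,"az":0.1,"jaw":0},{"tx":1.2,"ty":-0.7,"tz":0.2,"ax":0,"ay":-0.01,"az":0.06,"jaw":0},{"tx":0.6,"ty":-0.4,"tz":0,"ax":0.01,"ay":0,"az":0.03,"jaw":0},{"tx":0,"ty":0,"tz":0,"ax":0,"ay":0,"az":0,"jaw":0},{"tx":0,"ty":0,"tz":0,"ax":0,"ay":0,"az":0,"jaw":0}]
[0.42583457 0.38722171 0.18010441]
```

View pics/top3c.png

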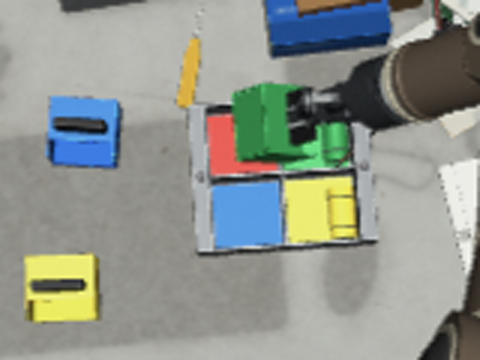

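Both rollers are in their cells (green at crop (335,140), yellow at (342,213)). Returning the green scoop and setting it down.

Request:
servo_tool:
  steps:
    - {"tx": 0, "ty": 1.2, "tz": -0.8, "ax": 0.09, "ay": 0, "az": 0, "jaw": 0}
    - {"tx": 0, "ty": 1.2, "tz": -0.9, "ax": 0.09, "ay": 0, "az": 0, "jaw": 0}
    - {"tx": 0, "ty": 1.1, "tz": -1, "ax": 0.09, "ay": 0, "az": 0, "jaw": 0}
    - {"tx": 0, "ty": 1, "tz": -1.1, "ax": 0.09, "ay": 0, "az": 0, "jaw": 0}
    - {"tx": 0, "ty": 0.9, "tz": -1.2, "ax": 0.09, "ay": 0, "az": 0, "jaw": 0}
    - {"tx": 0.2, "ty": 0.7, "tz": 0.2, "ax": 0, "ay": 0, "az": 0.03, "jaw": 0}
    - {"tx": 0.5, "ty": 1.2, "tz": 0.4, "ax": 0.01, "ay": -0.01, "az": 0.07, "jaw": 0}
    - {"tx": 0.8, "ty": 1.9, "tz": 0.5, "ax": 0, "ay": -0.01, "az": 0.09, "jaw": 0}
    - {"tx": 1, "ty": 1.8, "tz": 0.5, "ax": 0.01, "ay": -0.01, "az": 0.1, "jaw": 0}
    - {"tx": 1.1, "ty": 1.8, "tz": 0.5, "ax": 0.01, "ay": -0.01, "az": 0.09, "jaw": 0}
    - {"tx": 1.4, "ty": 1.5, "tz": 0.5, "ax": 0, "ay": -0.01, "az": 0.1, "jaw": 0}
    - {"tx": 1.4, "ty": 1.5, "tz": 0.4, "ax": 0.01, "ay": -0.01, "az": 0.09, "jaw": 0}

```text
time_s: 23.5
eef_pos: [0.5278, 0.1081, 0.2033]
orientation: [0.809, 3.024, 0.234]
contact_force: [0.7, -0.3, -1.2]
finger_gap: 0.128
grip_force: 70.0
```

Request:
servo_tool:
  steps:
    - {"tx": 1.7, "ty": 1.3, "tz": 0.4, "ax": 0.01, "ay": 0, "az": 0.1, "jaw": 0}
    - {"tx": 1.7, "ty": 1.2, "tz": 0.4, "ax": 0.01, "ay": -0.01, "az": 0.09, "jaw": 0}
    - {"tx": 1.8, "ty": 1, "tz": 0.4, "ax": 0, "ay": -0.01, "az": 0.1, "jaw": 0}
    - {"tx": 2, "ty": 0.8, "tz": 0.4, "ax": 0.01, "ay": -0.01, "az": 0.09, "jaw": 0}
    - {"tx": 2, "ty": 0.7, "tz": 0.3, "ax": 0, "ay": -0.01, "az": 0.1, "jaw": 0}
    - {"tx": 2, "ty": 0.4, "tz": 0.3, "ax": 0.01, "ay": -0.01, "az": 0.09, "jaw": 0}
    - {"tx": 2.1, "ty": 0.2, "tz": 0.3, "ax": 0.01, "ay": -0.01, "az": 0.1, "jaw": 0}
    - {"tx": 2.1, "ty": 0.1, "tz": 0.3, "ax": 0.01, "ay": -0.01, "az": 0.09, "jaw": 0}
    - {"tx": 2.1, "ty": -0.2, "tz": 0.2, "ax": 0, "ay": -0.01, "az": 0.1, "jaw": 0}
    - {"tx": 2.1, "ty": -0.3, "tz": 0.2, "ax": 0.01, "ay": -0.01, "az": 0.09, "jaw": 0}
    - {"tx": 2.1, "ty": -0.5, "tz": 0.2, "ax": 0.01, "ay": -0.01, "az": 0.1, "jaw": 0}
    - {"tx": 1.9, "ty": -0.8, "tz": 0.2, "ax": 0, "ay": 0, "az": 0.09, "jaw": 0}

```text
time_s: 24.7
eef_pos: [0.4397, 0.3475, 0.1837]
orientation: [-2.321, -2.113, -0.045]
contact_force: [-0.2, 0.6, -1.3]
finger_gap: 0.131
grip_force: 70.0
```

Request:
servo_tool:
  steps:
    - {"tx": 2, "ty": -0.9, "tz": 0.2, "ax": 0.01, "ay": -0.01, "az": 0.1, "jaw": 0}
    - {"tx": 1.2, "ty": -0.7, "tz": 0.2, "ax": 0, "ay": -0.01, "az": 0.06, "jaw": 0}
    - {"tx": 0.6, "ty": -0.4, "tz": 0, "ax": 0.01, "ay": 0, "az": 0.03, "jaw": 0}
    - {"tx": 0, "ty": 0, "tz": 0, "ax": 0, "ay": 0, "az": 0, "jaw": 0}
    - {"tx": 0, "ty": 0, "tz": 0, "ax": 0, "ay": 0, "az": 0, "jaw": 0}

```text
time_s: 25.2
eef_pos: [0.4267, 0.3857, 0.1801]
orientation: [-2.505, -1.887, -0.0]
contact_force: [-0.5, -0.6, -2.4]
finger_gap: 0.129
grip_force: 69.9
```

Run:
```python
from nxt import *
S=(.4256,.3868,-.281); err(np.array([S[0],S[1],.18]),tool(S[2])); print(env.observe()["contact_force"])
f=look(["blue","red","yellow"])
for c in("red","blue"):
  snap("side"); print(c,[(round(x["p"],2),np.round(x["centre"])) for x in find_in("roller_"+c,"side")])
p=Plan(); p.jaw=0; q=[S[0],S[1]]
p.to([*q,.09],tool(S[2])).to([*q,.067],tool(S[2]),v=.012).hold(1).hold(4,jaw=100).to([*q,.15],tool(S[2]),v=.045); p.out(); p.rows=[]
goto(p,f["red"]); p.out(); print(p.p)
```

```text
t 25.2 pos err mm [-1.1  1.1 -0.1] rot [-0.004 -0.004  0.001] q [-0.92  0.37  0.14  1.79 -0.07  0.98 -1.03]
[-0.48594012 -0.62284848 -2.44608453]
blue [ 0.5851  0.2111 -0.0554] 0.034
red [0.6038 0.3718 0.1561] 0.022
yellow [0.3984 0.2357 0.0325] 0.021
red []
blue []
[{"tx":0,"ty":0,"tz":1,"ax":0,"ay":0,"az":0,"jaw":0},{"tx":0,"ty":0,"tz":2,"ax":0,"ay":0,"az":0,"jaw":0},{"tx":0,"ty":-0.1,"tz":3,"ax":0,"ay":0,"az":0,"jaw":0},{"tx":0,"ty":0,"tz":2,"ax":0,"ay":0,"az":0,"jaw":0},{"tx":0,"ty":0,"tz":1,"ax":0,"ay":0,"az":0,"jaw":0},{"tx":0,"ty":0,"tz":1.2,"ax":0,"ay":0,"az":0,"jaw":0},{"tx":0,"ty":0,"tz":1.1,"ax":0,"ay":0,"az":0,"jaw":0},{"tx":0,"ty":0,"tz":0,"ax":0,"ay":0,"az":0,"jaw":0},{"tx":0,"ty":0,"tz":0,"ax":0,"ay":0,"az":0,"jaw":100},{"tx":0,"ty":0,"tz":0,"ax":0,"ay":0,"az":0,"jaw":100},{"tx":0,"ty":0,"tz":0,"ax":0,"ay":0,"az":0,"jaw":100},{"tx":0,"ty":0,"tz":0,"ax":0,"ay":0,"az":0,"jaw":100}]
[{"tx":0,"ty":0,"tz":-4.1,"ax":0,"ay":0,"az":0,"jaw":100},{"tx":0,"ty":0,"tz":-4.2,"ax":0,"ay":0,"az":0,"jaw":100}]
[{"tx":0.2,"ty":1.2,"tz":0.1,"ax":0,"ay":0,"az":-0.03,"jaw":100},{"tx":0.4,"ty":2.3,"tz":0.1,"ax":0,"ay":0,"az":-0.06,"jaw":100},{"tx":0.4,"ty":3.6,"tz":0.2,"ax":0,"ay":0,"az":-0.08,"jaw":100},{"tx":0.1,"ty":3.5,"tz":0.2,"ax":0,"ay":0,"az":-0.09,"jaw":100},{"tx":-0.2,"ty":3.6,"tz":0.2,"ax":0,"ay":0,"az":-0.09,"jaw":100},{"tx":-0.3,"ty":2.4,"tz":0.1,"ax":0,"ay":-0.01,"az":-0.06,"jaw":100},{"tx":-0.3,"ty":1.1,"tz":0.1,"ax":0,"ay":0,"az":-0.03,"jaw":100},{"tx":0,"ty":0,"tz":0,"ax":0,"ay":0,"az":0,"jaw":100}]
[0.60346025 0.3716907  0.13959754]
```

Request:
servo_tool:
  steps:
    - {"tx": 0, "ty": 0, "tz": 1, "ax": 0, "ay": 0, "az": 0, "jaw": 0}
    - {"tx": 0, "ty": 0, "tz": 2, "ax": 0, "ay": 0, "az": 0, "jaw": 0}
    - {"tx": 0, "ty": -0.1, "tz": 3, "ax": 0, "ay": 0, "az": 0, "jaw": 0}
    - {"tx": 0, "ty": 0, "tz": 2, "ax": 0, "ay": 0, "az": 0, "jaw": 0}
    - {"tx": 0, "ty": 0, "tz": 1, "ax": 0, "ay": 0, "az": 0, "jaw": 0}
    - {"tx": 0, "ty": 0, "tz": 1.2, "ax": 0, "ay": 0, "az": 0, "jaw": 0}
    - {"tx": 0, "ty": 0, "tz": 1.1, "ax": 0, "ay": 0, "az": 0, "jaw": 0}
    - {"tx": 0, "ty": 0, "tz": 0, "ax": 0, "ay": 0, "az": 0, "jaw": 0}
    - {"tx": 0, "ty": 0, "tz": 0, "ax": 0, "ay": 0, "az": 0, "jaw": 100}
    - {"tx": 0, "ty": 0, "tz": 0, "ax": 0, "ay": 0, "az": 0, "jaw": 100}
    - {"tx": 0, "ty": 0, "tz": 0, "ax": 0, "ay": 0, "az": 0, "jaw": 100}
    - {"tx": 0, "ty": 0, "tz": 0, "ax": 0, "ay": 0, "az": 0, "jaw": 100}

```text
time_s: 26.65
eef_pos: [0.4252, 0.3876, 0.0672]
orientation: [-2.505, -1.886, -0.001]
contact_force: [-0.5, -0.2, 0.6]
finger_gap: 0.801
grip_force: 0.0
```

Request:
servo_tool:
  steps:
    - {"tx": 0, "ty": 0, "tz": -4.1, "ax": 0, "ay": 0, "az": 0, "jaw": 100}
    - {"tx": 0, "ty": 0, "tz": -4.2, "ax": 0, "ay": 0, "az": 0, "jaw": 100}

```text
time_s: 26.85
eef_pos: [0.4246, 0.3862, 0.1498]
orientation: [-2.506, -1.886, 0.005]
contact_force: [0.4, 0.0, 1.2]
finger_gap: 1.004
grip_force: 0.0
```

Run:
```python
from nxt import *
cam=info("side")["world_from_camera"][:3,3]
POS=dict(PRI)
def vis(S,cam):
    Rz=R.from_euler('z',S[2]); c=Rz.inv().apply(cam-[S[0],S[1],0]); n=k=0; pts=[]
    for y in np.linspace(-.03,.03,21):
        for a in np.linspace(0,2*np.pi,36,endpoint=False):
            nrm=np.array([np.cos(a),0,np.sin(a)]); P=np.array([.018,y,.023])+.016*nrm; d=c-P
            if nrm@d<=0: continue
            n+=1; t=(-.037-P[0])/d[0]; q=P+t*d; ok=0
            # exit of the interior box |y|<37, z<57 before leaving x=-37; hood covers x>-8
            tt=[(.059-P[2])/d[2]]+[(s*.037-P[1])/d[1] for s in(1,-1)]; tt=[u for u in tt if u>0]; 
            u=min(tt); e=P+u*d
            if t<u: ok=1
            elif abs(e[2]-.059)<1e-6 and e[0]<-.008: ok=1
            if ok: k+=1; pts.append(proj("side",Rz.apply(P)+[S[0],S[1],0]))
    return k,n,(np.round(np.mean(pts,0),1) if pts else None)
for c in PRI: print(c,vis(PRI[c],cam))
a=cv2.imread("pics/side0.png");b=cv2.imread("pics/side1.png")
o=[]
for c,src in(("red",b),("blue",b),("yellow",a),("green",b)):
    q=proj("side",[*PRI[c][:2],.04]).astype(int); o.append(cv2.resize(src[q[1]-28:q[1]+28,q[0]-28:q[0]+28],(395,295) if 0 else (390,290),interpolation=cv2.INTER_CUBIC))
cv2.imwrite("pics/cmp.png",np.vstack([np.hstack(o[:2]),np.hstack(o[2:])]))
snap("side"); 
print(env.observe()["time_s"])
```

```text
red (109, 378, array([240.6, 272.5]))
blue (149, 378, array([280.9, 254.4]))
green (242, 378, array([284.4, 293.4]))
yellow (82, 378, array([325.8, 272.1]))
26.9
```

View pics/cmp.png

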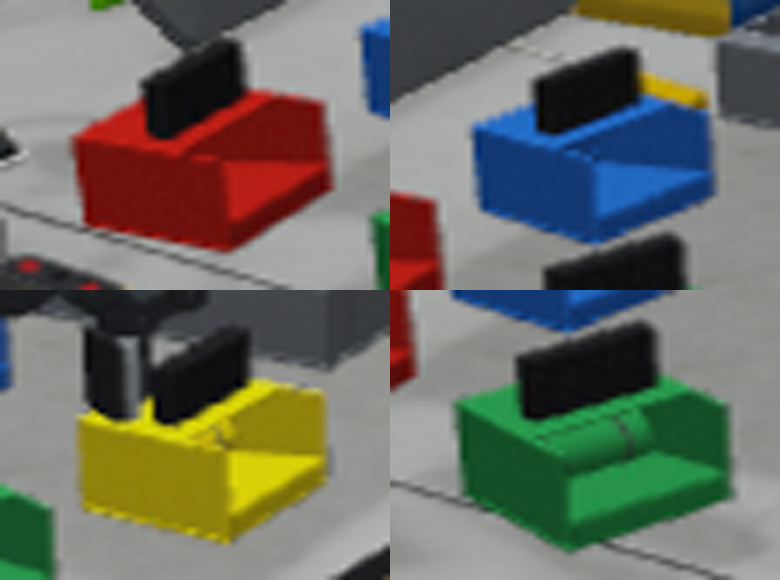

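Comparing views: with a roller, red and blue would show more of it than yellow did, and neither shows any. Both are empty, so only the cover remains.

Run:
```python
from nxt import *
im=snap("top"); r=cover(im,(.4787,-.3391,.2153)); print("cover",np.round(r.x,4),round(r.fun,3)); C=r.x
g=find_in("cover","top"); print([(round(x["p"],2),np.round(x["centre"])) for x in g])
p=Plan(); p.to([C[0],C[1],.15],tool(C[2]),v=.045,w=.1).hold(2); p.out(); print(p.p)
```

```text
cover [ 0.478  -0.3389  0.2181] 0.101
[(0.81, array([418., 254.])), (0.47, array([352., 249.]))]
[{"tx":-1.3,"ty":0.5,"tz":0,"ax":0,"ay":0,"az":-0.01,"jaw":100},{"tx":-2.7,"ty":0.9,"tz":0,"ax":0,"ay":0,"az":-0.02,"jaw":100},{"tx":-4.1,"ty":1.4,"tz":0,"ax":0,"ay":0,"az":-0.03,"jaw":100},{"tx":-4.1,"ty":1.2,"tz":-0.1,"ax":0,"ay":0,"az":-0.03,"jaw":100},{"tx":-4.2,"ty":1.1,"tz":0,"ax":0,"ay":0,"az":-0.03,"jaw":100},{"tx":-4.1,"ty":1,"tz":0,"ax":0,"ay":0,"az":-0.03,"jaw":100},{"tx":-4.2,"ty":0.9,"tz":0,"ax":0,"ay":0,"az":-0.03,"jaw":100},{"tx":-4.3,"ty":0.7,"tz":-0.1,"ax":0,"ay":0,"az":-0.03,"jaw":100},{"tx":-4.2,"ty":0.6,"tz":0,"ax":0,"ay":0,"az":-0.02,"jaw":100},{"tx":-4.3,"ty":0.5,"tz":0,"ax":0,"ay":-0.01,"az":-0.03,"jaw":100},{"tx":-4.2,"ty":0.4,"tz":0,"ax":0,"ay":0,"az":-0.03,"jaw":100},{"tx":-4.3,"ty":0.3,"tz":0,"ax":0,"ay":0,"az":-0.03,"jaw":100}]
[{"tx":-4.3,"ty":0.1,"tz":0.1,"ax":0,"ay":0,"az":-0.03,"jaw":100},{"tx":-4.3,"ty":0,"tz":0,"ax":0,"ay":0,"az":-0.03,"jaw":100},{"tx":-4.3,"ty":-0.1,"tz":0,"ax":0,"ay":0,"az":-0.03,"jaw":100},{"tx":-4.3,"ty":-0.3,"tz":0,"ax":0,"ay":0,"az":-0.03,"jaw":100},{"tx":-4.2,"ty":-0.4,"tz":0,"ax":0,"ay":0,"az":-0.03,"jaw":100},{"tx":-2.9,"ty":-0.3,"tz":0.1,"ax":0,"ay":0,"az":-0.02,"jaw":100},{"tx":-1.4,"ty":-0.2,"tz":0,"ax":0,"ay":0,"az":-0.01,"jaw":100},{"tx":0,"ty":0,"tz":0,"ax":0,"ay":0,"az":0,"jaw":100},{"tx":0,"ty":0,"tz":0,"ax":0,"ay":0,"az":0,"jaw":100}]
[ 0.47814681 -0.33890732  0.14956827]
```

Request:
servo_tool:
  steps:
    - {"tx": -1.3, "ty": 0.5, "tz": -0.5, "ax": 0, "ay": 0, "az": -0.01, "jaw": 100}
    - {"tx": -2.7, "ty": 0.9, "tz": -1, "ax": 0, "ay": 0, "az": -0.02, "jaw": 100}
    - {"tx": -4.1, "ty": 1.4, "tz": -0.5, "ax": 0, "ay": 0, "az": -0.03, "jaw": 100}
    - {"tx": -4.1, "ty": 1.2, "tz": -0.1, "ax": 0, "ay": 0, "az": -0.03, "jaw": 100}
    - {"tx": -4.2, "ty": 1.1, "tz": 0, "ax": 0, "ay": 0, "az": -0.03, "jaw": 100}
    - {"tx": -4.1, "ty": 1, "tz": 0, "ax": 0, "ay": 0, "az": -0.03, "jaw": 100}
    - {"tx": -4.2, "ty": 0.9, "tz": 0, "ax": 0, "ay": 0, "az": -0.03, "jaw": 100}
    - {"tx": -4.3, "ty": 0.7, "tz": -0.1, "ax": 0, "ay": 0, "az": -0.03, "jaw": 100}
    - {"tx": -4.2, "ty": 0.6, "tz": 0, "ax": 0, "ay": 0, "az": -0.02, "jaw": 100}
    - {"tx": -4.3, "ty": 0.5, "tz": 0, "ax": 0, "ay": -0.01, "az": -0.03, "jaw": 100}
    - {"tx": -4.2, "ty": 0.4, "tz": 0, "ax": 0, "ay": 0, "az": -0.03, "jaw": 100}
    - {"tx": -4.3, "ty": 0.3, "tz": 0, "ax": 0, "ay": 0, "az": -0.03, "jaw": 100}

```text
time_s: 28.2
eef_pos: [0.4572, -0.0857, 0.1695]
orientation: [-2.175, -2.266, 0.012]
contact_force: [0.9, 0.3, -1.0]
finger_gap: 0.997
grip_force: 0.0
```

Request:
servo_tool:
  steps:
    - {"tx": -4.3, "ty": 0.1, "tz": 0.1, "ax": 0, "ay": 0, "az": -0.03, "jaw": 100}
    - {"tx": -4.3, "ty": 0, "tz": 0, "ax": 0, "ay": 0, "az": -0.03, "jaw": 100}
    - {"tx": -4.3, "ty": -0.1, "tz": 0, "ax": 0, "ay": 0, "az": -0.03, "jaw": 100}
    - {"tx": -4.3, "ty": -0.3, "tz": 0, "ax": 0, "ay": 0, "az": -0.03, "jaw": 100}
    - {"tx": -4.2, "ty": -0.4, "tz": 0, "ax": 0, "ay": 0, "az": -0.03, "jaw": 100}
    - {"tx": -2.9, "ty": -0.3, "tz": 0.5, "ax": 0, "ay": 0, "az": -0.02, "jaw": 100}
    - {"tx": -1.4, "ty": -0.2, "tz": 0.5, "ax": 0, "ay": 0, "az": -0.01, "jaw": 100}
    - {"tx": 0, "ty": 0, "tz": 0, "ax": 0, "ay": 0, "az": 0, "jaw": 100}
    - {"tx": 0, "ty": 0, "tz": 0, "ax": 0, "ay": 0, "az": 0, "jaw": 100}
    - {"tx": 0, "ty": 0, "tz": 0, "ax": 0, "ay": 0, "az": 0, "jaw": 100}

```text
time_s: 29.2
eef_pos: [0.4765, -0.3392, 0.1603]
orientation: [-1.962, -2.452, 0.009]
contact_force: [-0.4, 0.2, 0.1]
finger_gap: 1.001
grip_force: 0.0
```

Run:
```python
from nxt import *
C=(.478,-.339,.217)
err(np.array([C[0],C[1],.15]),tool(C[2]))
# arm clear of the scoops and tray now: refit all
PRI.update(yellow=(.398,.235,.03)); look(PRI)
from fit import tray,CELLS
im=snap("side","side5"); T=lambda q:(R.from_euler('z',C[2]).apply(q)+[C[0],C[1],0])
print("bar top ends side crop",[np.round((proj("side",T([0,y,.04]))-[330,150])*4) for y in(.035,-.035)],"corners",[np.round((proj("side",T([x,y,.006]))-[330,150])*4) for x,y in((.088,.106),(.088,-.106),(-.088,.106),(-.088,-.106))])
cv2.imwrite("pics/side5c.png",cv2.resize(im[150:270,330:500,::-1],None,fx=4,fy=4,interpolation=cv2.INTER_CUBIC))
p=Plan(); p.to([C[0],C[1],.06],tool(C[2])).to([C[0],C[1],.014],tool(C[2]),v=.02).hold(7,jaw=0); p.out(); print(p.p)
```

```text
t 29.2 pos err mm [  1.5   0.2 -10.3] rot [-0.005  0.003  0.004] q [ 0.24  0.43  0.39  1.8  -0.19  0.96  0.93]
red [0.6041 0.372  0.1644] 0.023
blue [ 0.5851  0.2111 -0.0554] 0.034
green [ 0.4255  0.3852 -0.2793] 0.054
yellow [0.3985 0.2355 0.0273] 0.022
bar top ends side crop [array([237., 239.]), array([257., 214.])] corners [array([125., 287.]), array([191., 211.]), array([308., 313.]), array([360., 232.])]
[{"tx":0,"ty":0,"tz":1.1,"ax":0,"ay":0,"az":0,"jaw":100},{"tx":0,"ty":0.1,"tz":2.3,"ax":0,"ay":0,"az":0,"jaw":100},{"tx":0,"ty":0,"tz":3.3,"ax":0,"ay":0,"az":0,"jaw":100},{"tx":0,"ty":0,"tz":2.3,"ax":0,"ay":0,"az":0,"jaw":100},{"tx":0,"ty":0.1,"tz":1.1,"ax":0,"ay":0,"az":0,"jaw":100},{"tx":0,"ty":0,"tz":0.5,"ax":0,"ay":0,"az":0,"jaw":100},{"tx":0,"ty":0,"tz":1,"ax":0,"ay":0,"az":0,"jaw":100},{"tx":0,"ty":0,"tz":1.5,"ax":0,"ay":0,"az":0,"jaw":100},{"tx":0,"ty":0,"tz":1.1,"ax":0,"ay":0,"az":0,"jaw":100},{"tx":0,"ty":0,"tz":0.5,"ax":0,"ay":0,"az":0,"jaw":100},{"tx":0,"ty":0,"tz":0,"ax":0,"ay":0,"az":0,"jaw":0},{"tx":0,"ty":0,"tz":0,"ax":0,"ay":0,"az":0,"jaw":0}]
[{"tx":0,"ty":0,"tz":0,"ax":0,"ay":0,"az":0,"jaw":0},{"tx":0,"ty":0,"tz":0,"ax":0,"ay":0,"az":0,"jaw":0},{"tx":0,"ty":0,"tz":0,"ax":0,"ay":0,"az":0,"jaw":0},{"tx":0,"ty":0,"tz":0,"ax":0,"ay":0,"az":0,"jaw":0},{"tx":0,"ty":0,"tz":0,"ax":0,"ay":0,"az":0,"jaw":0}]
[ 0.47838523 -0.33940292  0.01369725]
```

View pics/side5c.png

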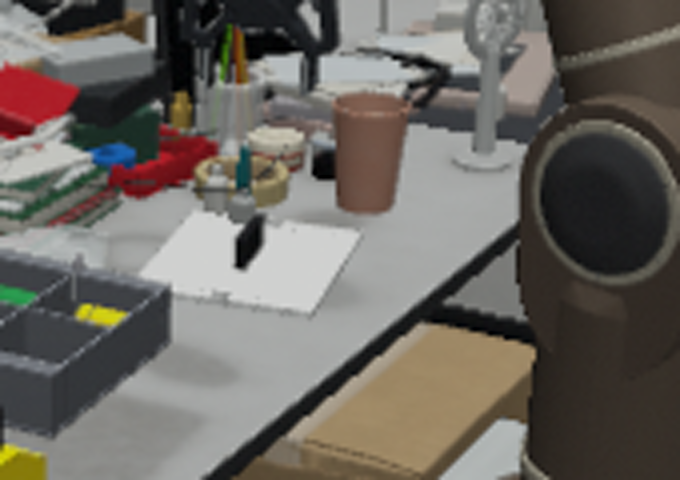

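The bar and corners match the fit (bar ends expected at (237,239)/(257,214), seen there). Gripping the cover.

Request:
servo_tool:
  steps:
    - {"tx": 0, "ty": 0, "tz": 1.1, "ax": 0, "ay": 0, "az": 0, "jaw": 100}
    - {"tx": 0, "ty": 0.1, "tz": 2.3, "ax": 0, "ay": 0, "az": 0, "jaw": 100}
    - {"tx": 0, "ty": 0, "tz": 3.3, "ax": 0, "ay": 0, "az": 0, "jaw": 100}
    - {"tx": 0, "ty": 0, "tz": 2.3, "ax": 0, "ay": 0, "az": 0, "jaw": 100}
    - {"tx": 0, "ty": 0.1, "tz": 1.1, "ax": 0, "ay": 0, "az": 0, "jaw": 100}
    - {"tx": 0, "ty": 0, "tz": 0.5, "ax": 0, "ay": 0, "az": 0, "jaw": 100}
    - {"tx": 0, "ty": 0, "tz": 1, "ax": 0, "ay": 0, "az": 0, "jaw": 100}
    - {"tx": 0, "ty": 0, "tz": 1.5, "ax": 0, "ay": 0, "az": 0, "jaw": 100}
    - {"tx": 0, "ty": 0, "tz": 1.1, "ax": 0, "ay": 0, "az": 0, "jaw": 100}
    - {"tx": 0, "ty": 0, "tz": 0.5, "ax": 0, "ay": 0, "az": 0, "jaw": 100}
    - {"tx": 0, "ty": 0, "tz": 0, "ax": 0, "ay": 0, "az": 0, "jaw": 0}
    - {"tx": 0, "ty": 0, "tz": 0, "ax": 0, "ay": 0, "az": 0, "jaw": 0}
  grip_force: 60

```text
time_s: 30.5
eef_pos: [0.4782, -0.3409, 0.0137]
orientation: [1.964, 2.451, -0.01]
contact_force: [-0.0, -0.5, 0.3]
finger_gap: 0.693
grip_force: 0.0
```

Request:
servo_tool:
  steps:
    - {"tx": 0, "ty": 0, "tz": 0, "ax": 0, "ay": 0, "az": 0, "jaw": 0}
    - {"tx": 0, "ty": 0, "tz": 0, "ax": 0, "ay": 0, "az": 0, "jaw": 0}
    - {"tx": 0, "ty": 0, "tz": 0, "ax": 0, "ay": 0, "az": 0, "jaw": 0}
    - {"tx": 0, "ty": 0, "tz": 0, "ax": 0, "ay": 0, "az": 0, "jaw": 0}
    - {"tx": 0, "ty": 0, "tz": 0, "ax": 0, "ay": 0, "az": 0, "jaw": 0}

```text
time_s: 31.0
eef_pos: [0.4785, -0.3409, 0.0141]
orientation: [1.964, 2.451, -0.009]
contact_force: [-0.4, 0.4, 4.5]
finger_gap: 0.131
grip_force: 59.5
```

Run:
```python
from nxt import *
C=(.478,-.339,.217)
err(np.array([C[0],C[1],.014]),tool(C[2])); o=env.observe(); print(o["finger_gap"],o["grip_force"],np.round(o["eef_pos"],4),o["contact_force"])
r=R.from_rotvec(o["orientation"]).as_matrix(); psi=np.arctan2(r[1,1],r[0,1]); print("psi",psi)
# cover origin along bar relative to tool: e along tool x
ex=np.array([-np.sin(psi),np.cos(psi)]); e=(np.array(C[:2])-o["eef_pos"][:2])@ex; print("offset along bar mm",e*1000)
h=o["eef_pos"][2]; a=TRAY[2]; ax=np.array([-np.sin(a),np.cos(a)])
g=TRAY[:2]-e*ax
p=Plan(); p.jaw=0; p.to(p.p+[0,0,.11],p.r).to([*g,h+.10],tool(a),v=.035).hold(3); p.out(); print(p.p,h,g)
```

```text
t 31.0 pos err mm [-0.5  1.9 -0.1] rot [-0.004  0.005  0.003] q [ 0.3   0.63  0.31  1.88 -0.29  0.67  1.01]
0.13145264765830433 59.490662813186646 [ 0.4785 -0.3409  0.0141] [-0.36735507  0.42058555  4.52134478]
psi 0.2197653800489305
offset along bar mm 1.9906755596403591
[{"tx":0,"ty":0,"tz":-1.2,"ax":0,"ay":0,"az":0,"jaw":0},{"tx":0,"ty":0,"tz":-2.5,"ax":0,"ay":0,"az":0,"jaw":0},{"tx":0,"ty":0,"tz":-3.6,"ax":0,"ay":0,"az":0,"jaw":0},{"tx":0,"ty":0,"tz":-2.5,"ax":0,"ay":0,"az":0,"jaw":0},{"tx":-0.1,"ty":0,"tz":-1.2,"ax":0,"ay":0,"az":0,"jaw":0},{"tx":1,"ty":0.4,"tz":0,"ax":0,"ay":0,"az":0.01,"jaw":0},{"tx":2,"ty":0.8,"tz":0.1,"ax":0,"ay":0,"az":0.01,"jaw":0},{"tx":2.9,"ty":1.1,"tz":0.1,"ax":0,"ay":0,"az":0.01,"jaw":0},{"tx":3,"ty":1.1,"tz":0,"ax":0,"ay":0,"az":0.02,"jaw":0},{"tx":3,"ty":1,"tz":0.1,"ax":0,"ay":0,"az":0.02,"jaw":0},{"tx":3.1,"ty":1,"tz":0.1,"ax":0,"ay":0,"az":0.01,"jaw":0},{"tx":3,"ty":0.9,"tz":0.1,"ax":0,"ay":0,"az":0.02,"jaw":0}]
[{"tx":3.1,"ty":0.9,"tz":0.1,"ax":0,"ay":0,"az":0.02,"jaw":0},{"tx":3,"ty":0.8,"tz":0.1,"ax":0,"ay":0,"az":0.01,"jaw":0},{"tx":3.1,"ty":0.8,"tz":0,"ax":0,"ay":0,"az":0.02,"jaw":0},{"tx":2.1,"ty":0.5,"tz":0.1,"ax":0,"ay":0,"az":0.01,"jaw":0},{"tx":1,"ty":0.2,"tz":0,"ax":0,"ay":0.01,"az":0.01,"jaw":0},{"tx":0,"ty":0,"tz":0,"ax":0,"ay":0,"az":0,"jaw":0},{"tx":0,"ty":0,"tz":0,"ax":0,"ay":0,"az":0,"jaw":0},{"tx":0,"ty":0,"tz":0,"ax":0,"ay":0,"az":0,"jaw":0}]
[ 0.52966194 -0.02750821  0.1142747 ] 0.0140861668641848 [ 0.52960864 -0.02718771]
```

Request:
servo_tool:
  steps:
    - {"tx": 0, "ty": 0, "tz": -1.2, "ax": 0, "ay": 0, "az": 0, "jaw": 0}
    - {"tx": 0, "ty": 0, "tz": -2.5, "ax": 0, "ay": 0, "az": 0, "jaw": 0}
    - {"tx": 0, "ty": 0, "tz": -3.6, "ax": 0, "ay": 0, "az": 0, "jaw": 0}
    - {"tx": 0, "ty": 0, "tz": -2.5, "ax": 0, "ay": 0, "az": 0, "jaw": 0}
    - {"tx": -0.1, "ty": 0, "tz": -1.2, "ax": 0, "ay": 0, "az": 0, "jaw": 0}
    - {"tx": 1, "ty": 0.4, "tz": 0, "ax": 0, "ay": 0, "az": 0.01, "jaw": 0}
    - {"tx": 2, "ty": 0.8, "tz": 0.1, "ax": 0, "ay": 0, "az": 0.01, "jaw": 0}
    - {"tx": 2.9, "ty": 1.1, "tz": 0.1, "ax": 0, "ay": 0, "az": 0.01, "jaw": 0}
    - {"tx": 3, "ty": 1.1, "tz": 0, "ax": 0, "ay": 0, "az": 0.02, "jaw": 0}
    - {"tx": 3, "ty": 1, "tz": 0.1, "ax": 0, "ay": 0, "az": 0.02, "jaw": 0}
    - {"tx": 3.1, "ty": 1, "tz": 0.1, "ax": 0, "ay": 0, "az": 0.01, "jaw": 0}
    - {"tx": 3, "ty": 0.9, "tz": 0.1, "ax": 0, "ay": 0, "az": 0.02, "jaw": 0}

```text
time_s: 32.2
eef_pos: [0.5079, -0.1501, 0.1158]
orientation: [-2.083, -2.349, 0.012]
contact_force: [0.7, 0.0, -3.2]
finger_gap: 0.127
grip_force: 58.7
```

Request:
servo_tool:
  steps:
    - {"tx": 3.1, "ty": 0.9, "tz": 0.1, "ax": 0, "ay": 0, "az": 0.02, "jaw": 0}
    - {"tx": 3, "ty": 0.8, "tz": 0.1, "ax": 0, "ay": 0, "az": 0.01, "jaw": 0}
    - {"tx": 3.1, "ty": 0.8, "tz": 0, "ax": 0, "ay": 0, "az": 0.02, "jaw": 0}
    - {"tx": 2.1, "ty": 0.5, "tz": 0.1, "ax": 0, "ay": 0, "az": 0.01, "jaw": 0}
    - {"tx": 1, "ty": 0.2, "tz": 0, "ax": 0, "ay": 0.01, "az": 0.01, "jaw": 0}
    - {"tx": 0, "ty": 0, "tz": 0, "ax": 0, "ay": 0, "az": 0, "jaw": 0}
    - {"tx": 0, "ty": 0, "tz": 0, "ax": 0, "ay": 0, "az": 0, "jaw": 0}
    - {"tx": 0, "ty": 0, "tz": 0, "ax": 0, "ay": 0, "az": 0, "jaw": 0}

```text
time_s: 33.0
eef_pos: [0.529, -0.0291, 0.1136]
orientation: [-2.164, -2.269, 0.0]
contact_force: [-0.1, 0.3, -2.9]
finger_gap: 0.13
grip_force: 58.7
```

Run:
```python
from nxt import *
G=np.array([.5296,-.0272,.114]); err(G,tool(TRAY[2])); o=env.observe(); print(o["contact_force"],o["moment"])
im=snap("top","top6"); r=cover(im,(TRAY[0],TRAY[1],TRAY[2]),z=o["eef_pos"][2]-.0141); print("cover fit",np.round(r.x,4),round(r.fun,3))
snap("side","side6")
a=im[195:285,290:380,::-1]; b=cv2.imread("pics/side6.png")[190:270,280:400]
cv2.imwrite("pics/cov6.png",np.hstack([cv2.resize(a,(390,390),interpolation=cv2.INTER_CUBIC),cv2.resize(b,(400,390),interpolation=cv2.INTER_CUBIC)]))
```

```text
t 33.0 pos err mm [0.6 1.9 0.4] rot [-0.004 -0.005 -0.007] q [-0.32  0.4   0.37  1.97 -0.2   0.81  0.21]
[-0.08486557  0.27861031 -2.92195987] [-0.01093345 -0.00187163 -0.05475835]
cover fit [ 0.5305 -0.0265  0.0536] 0.673
```

View pics/cov6.png

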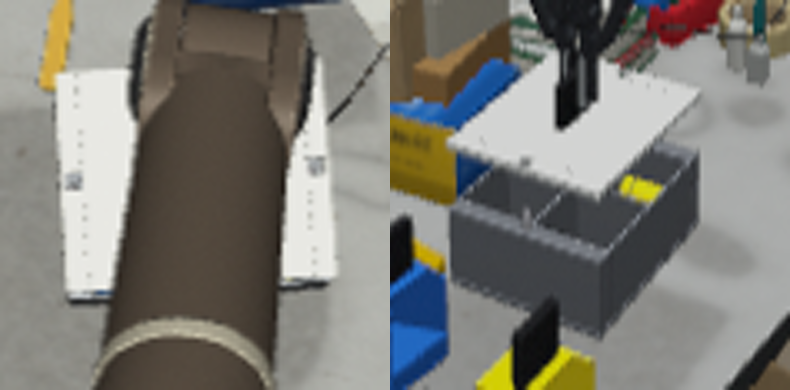

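The cover hangs level over the tray. Both holes show in the top view, at about (307,236.5) and (362.5,232.8). I'll compare them precisely with the pins.

Run:
```python
from nxt import *
from fit import pose
o=env.observe(); e=.002; psi=TRAY[2]; r=R.from_rotvec(o["orientation"]).as_matrix(); psi=np.arctan2(r[1,1],r[0,1])
c=o["eef_pos"][:2]+e*np.array([-np.sin(psi),np.cos(psi)]); z=o["eef_pos"][2]-.0141; print("cover by arm",c,psi,z)
def blob(f,q,w=4,bright=False):
    g=cv2.cvtColor(cv2.imread(f),cv2.COLOR_BGR2GRAY).astype(float); x,y=np.round(q).astype(int); s=g[y-w:y+w+1,x-w:x+w+1]
    d=np.clip(np.median(s)-s-12,0,None); yy,xx=np.mgrid[y-w:y+w+1,x-w:x+w+1]; return np.array([(d*xx).sum(),(d*yy).sum()])/d.sum()
res={}
P=pose([*c,psi])
for s in(1,-1):
    q=proj("top",P([0,s*.096,0])+[0,0,z+.006]); b=blob("pics/top6.png",q); W=at("top",b,z+.006); res["h",s]=W
    print("hole exp",np.round(q,2),"seen",np.round(b,2),"world",np.round(W,4))
    for nm in("top0",):
        q=proj("top",pose(TRAY)([0,s*.096,.066])); b=blob(f"pics/{nm}.png",q,3); W=at("top",b,.066); res["p",s]=W; print("pin exp",np.round(q,2),nm,np.round(b,2),"world",np.round(W,4))
for k in "hp":
    a,b=res[k,1],res[k,-1]; print(k,"mid",np.round((a+b)[:2]/2,4),"dist",round(np.linalg.norm((a-b)[:2]),4),"yaw",round(np.arctan2(-(a-b)[0],(a-b)[1]),4))
```

```text
cover by arm [ 0.52909268 -0.0267236 ] 0.0477939940207568 0.0997442832192347
hole exp [306.58 236.59] seen [305.   236.81] world [0.5238 0.0746 0.1057]
pin exp [306.48 238.39] top0 [306.49 237.78] world [0.5264 0.0706 0.066 ]
hole exp [362.62 233.12] seen [364.16 232.39] world [ 0.5361 -0.128   0.1057]
pin exp [361.14 234.65] top0 [359.32 236.01] world [ 0.53   -0.1146  0.066 ]
h mid [ 0.53   -0.0267] dist 0.2029 yaw 0.0607
p mid [ 0.5282 -0.022 ] dist 0.1852 yaw 0.0193
```

Read by eye from the enlarged crops, holes and pins sit within 0.4 px (about 1.4 mm) of the arm-based estimates, so I'll apply the small correction and lower gently.

Request:
servo_tool:
  steps:
    - {"tx": 0.15, "ty": 0.05, "tz": 0, "ax": 0, "ay": 0, "az": -0.007, "jaw": 0}
    - {"tx": 0, "ty": 0, "tz": 1, "ax": 0, "ay": 0, "az": 0, "jaw": 0}
    - {"tx": 0, "ty": 0, "tz": 1, "ax": 0, "ay": 0, "az": 0, "jaw": 0}
    - {"tx": 0, "ty": 0, "tz": 0.5, "ax": 0, "ay": 0, "az": 0, "jaw": 0}
    - {"tx": 0, "ty": 0, "tz": 0, "ax": 0, "ay": 0, "az": 0, "jaw": 0}
    - {"tx": 0, "ty": 0, "tz": 0, "ax": 0, "ay": 0, "az": 0, "jaw": 0}

```text
time_s: 33.7
eef_pos: [0.5296, -0.0258, 0.0885]
orientation: [-2.153, -2.278, -0.0]
contact_force: [0.4, -0.4, -1.8]
finger_gap: 0.13
grip_force: 58.7
```

Run:
```python
from nxt import *
a=TRAY[2]; G=np.array([*(TRAY[:2]-.002*np.array([-np.sin(a),np.cos(a)])),.0141+.0745]); err(G,tool(a)); o=env.observe(); print(o["contact_force"])
```

```text
t 33.7 pos err mm [ 0.  -1.4  0.1] rot [-0.005 -0.005  0.002] q [-0.31  0.44  0.35  1.98 -0.22  0.76  0.23]
[ 0.41300849 -0.3745843  -1.84333818]
```

Request:
servo_tool:
  steps:
    - {"tx": -0.05, "ty": 0, "tz": 0.3, "ax": 0, "ay": 0, "az": 0, "jaw": 0}
    - {"tx": 0, "ty": 0, "tz": 0.3, "ax": 0, "ay": 0, "az": 0, "jaw": 0}
    - {"tx": 0, "ty": 0, "tz": 0.2, "ax": 0, "ay": 0, "az": 0, "jaw": 0}
    - {"tx": 0, "ty": 0, "tz": 0, "ax": 0, "ay": 0, "az": 0, "jaw": 0}
    - {"tx": 0, "ty": 0, "tz": 0, "ax": 0, "ay": 0, "az": 0, "jaw": 0}

```text
time_s: 34.2
eef_pos: [0.5297, -0.0261, 0.0808]
orientation: [-2.153, -2.279, -0.001]
contact_force: [-0.5, 0.1, -2.2]
finger_gap: 0.125
grip_force: 58.7
```

Underside is at about 0.066 with no contact force, so the pins have engaged. Lowering the last 9 mm.

Request:
servo_tool:
  steps:
    - {"tx": 0, "ty": 0, "tz": 0.3, "ax": 0, "ay": 0, "az": 0, "jaw": 0}
    - {"tx": 0, "ty": 0, "tz": 0.3, "ax": 0, "ay": 0, "az": 0, "jaw": 0}
    - {"tx": 0, "ty": 0, "tz": 0.2, "ax": 0, "ay": 0, "az": 0, "jaw": 0}
    - {"tx": 0, "ty": 0, "tz": 0.1, "ax": 0, "ay": 0, "az": 0, "jaw": 0}
    - {"tx": 0, "ty": 0, "tz": 0, "ax": 0, "ay": 0, "az": 0, "jaw": 0}
    - {"tx": 0, "ty": 0, "tz": 0, "ax": 0, "ay": 0, "az": 0, "jaw": 0}

```text
time_s: 34.8
eef_pos: [0.5298, -0.0259, 0.0721]
orientation: [-2.153, -2.279, -0.002]
contact_force: [-1.4, 0.8, 3.1]
finger_gap: 0.129
grip_force: 59.4
```

Seated at 0.058 with light contact. Releasing and backing off.

Request:
servo_tool:
  steps:
    - {"tx": 0, "ty": 0, "tz": 0, "ax": 0, "ay": 0, "az": 0, "jaw": 100}
    - {"tx": 0, "ty": 0, "tz": 0, "ax": 0, "ay": 0, "az": 0, "jaw": 100}
    - {"tx": 0, "ty": 0, "tz": 0, "ax": 0, "ay": 0, "az": 0, "jaw": 100}
    - {"tx": 0, "ty": 0, "tz": 0, "ax": 0, "ay": 0, "az": 0, "jaw": 100}
    - {"tx": 0, "ty": 0, "tz": 0, "ax": 0, "ay": 0, "az": 0, "jaw": 100}
    - {"tx": 0, "ty": 0, "tz": -2, "ax": 0, "ay": 0, "az": 0, "jaw": 100}
    - {"tx": 0, "ty": 0, "tz": -4, "ax": 0, "ay": 0, "az": 0, "jaw": 100}
    - {"tx": 0, "ty": 0, "tz": -4, "ax": 0, "ay": 0, "az": 0, "jaw": 100}
    - {"tx": -2, "ty": 0, "tz": -2, "ax": 0, "ay": 0, "az": 0, "jaw": 100}
    - {"tx": -4, "ty": 0, "tz": 0, "ax": 0, "ay": 0, "az": 0, "jaw": 100}
    - {"tx": -4, "ty": 0, "tz": 0, "ax": 0, "ay": 0, "az": 0, "jaw": 100}
    - {"tx": -4, "ty": 0, "tz": 0, "ax": 0, "ay": 0, "az": 0, "jaw": 100}

```text
time_s: 36.0
eef_pos: [0.5382, -0.1677, 0.1915]
orientation: [-2.152, -2.28, -0.002]
contact_force: [0.2, -0.3, -0.6]
finger_gap: 0.999
grip_force: 0.0
```

Request:
servo_tool:
  steps:
    - {"tx": -4, "ty": 0, "tz": 0, "ax": 0, "ay": 0, "az": 0, "jaw": 100}
    - {"tx": -4, "ty": 0, "tz": 0, "ax": 0, "ay": 0, "az": 0, "jaw": 100}
    - {"tx": -4, "ty": 0, "tz": 0, "ax": 0, "ay": 0, "az": 0, "jaw": 100}
    - {"tx": -4, "ty": 0, "tz": 0, "ax": 0, "ay": 0, "az": 0, "jaw": 100}
    - {"tx": -4, "ty": 0, "tz": 0, "ax": 0, "ay": 0, "az": 0, "jaw": 100}
    - {"tx": -2, "ty": 0, "tz": 0, "ax": 0, "ay": 0, "az": 0, "jaw": 100}
    - {"tx": 0, "ty": 0, "tz": 0, "ax": 0, "ay": 0, "az": 0, "jaw": 100}
    - {"tx": 0, "ty": 0, "tz": 0, "ax": 0, "ay": 0, "az": 0, "jaw": 100}

```text
time_s: 36.8
eef_pos: [0.5503, -0.386, 0.1894]
orientation: [-2.153, -2.277, -0.001]
contact_force: [0.0, 0.2, -0.5]
finger_gap: 1.001
grip_force: 0.0
```

Run:
```python
from nxt import *
im=snap("top"); r=cover(im,tuple(TRAY),z=.058); print("cover fit",np.round(r.x,4),round(r.fun,3))
look(PRI); b=snap("side")
a=cv2.resize(im[190:290,200:385,::-1],None,fx=3,fy=3,interpolation=cv2.INTER_CUBIC)[:, :400]; a=cv2.resize(im[200:285,205:380,::-1],(395,192),interpolation=cv2.INTER_CUBIC)
b=cv2.resize(b[190:330,210:410,::-1],(600,420),interpolation=cv2.INTER_CUBIC); c=np.zeros((420,395,3),np.uint8)
cv2.imwrite("pics/fin.png",np.vstack([b,np.hstack([cv2.resize(a,(370,180)),np.zeros((180,230,3),np.uint8)])]))
```

```text
cover fit [ 0.5311 -0.0237  0.0571] 0.053
red [0.6038 0.3718 0.1561] 0.022
blue [ 0.5851  0.2111 -0.0554] 0.034
green [ 0.4256  0.3857 -0.2799] 0.053
yellow [0.3981 0.236  0.0257] 0.023
```

View pics/fin.png

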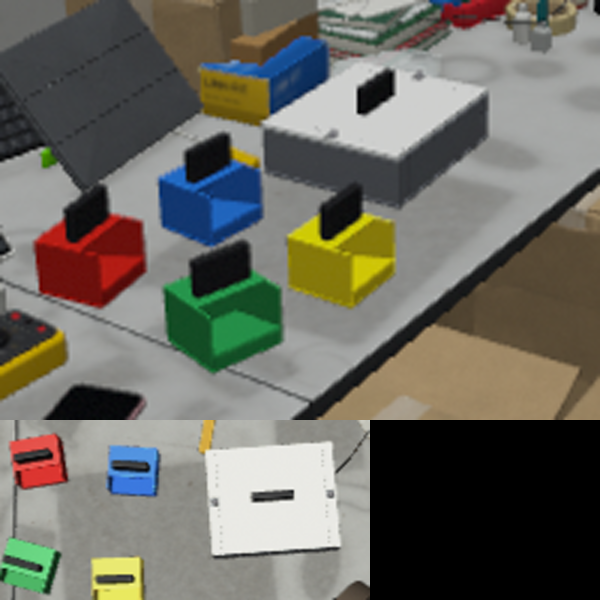

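The cover lies flush with both pins showing through its holes, and all four scoops are upright and empty. Handing in.

```bash
python3 -c "
from workcell import workorder; print(workorder.finish_job())"
```

```text
the job is handed in; nothing more can be done
None
```

Handed in at about 37 s with no verdict returned: the yellow and green rollers are in their own cells, red and blue looked empty in the side view and were left alone, the cover is flush over both pins, and all four scoops stand upright.

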